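# Set the guide and hold the probe rod centred in the drive housing

### The job

Swing the blue guide plate by its black ball knob until its hole stands squarely over the open bore of the aluminium drive housing, and tilt it level; leave it so. Then take the orange-handled probe rod out of the rack and lower it upright, from above, through the guide hole until its tip is about 20 mm below the housing's rim (the yellow band is then level with the guide plate's top), without the rod touching the guide or the housing. Finish while holding it there, centred in the guide hole and still, and leave the other things on the bench alone.

Things in the scene. Friction and masses are not known exactly. Their poses are not given: they have to be found in the camera images.
- fixture: Fixed fixture; its place and yaw vary. Origin on the bench surface, under the axis of the housing's bore; z up. Dark base plate 250 x 120 x 10 mm (x -70 to 180 mm, y -60 to 60 mm). On it the ribbed aluminium housing, 100 x 90 mm, top at z 56 mm, with an open vertical round bore 40 mm across and 40 mm deep (floor at z 16 mm), at the origin. A steel post at x +140 mm carries the swivelling guide arm.
- housing_bore (a point): Centre of the mouth of the housing's bore, at its rim, 56 mm above the bench; axes as the fixture's.
- guide_pivot (a point): Point on the vertical swivel axis of the guide arm, in the post, 105 mm above the bench, 140 mm from the bore axis (fixture +x); axes as the fixture's.
- guide_arm (a joint): Swivel of the grey forked guide arm about the vertical post, rad. 0: the arm points along the fixture's -x and the guide hole is exactly over the housing bore. Positive: swung towards the fixture's +y (clockwise seen from above); it starts at 0.45 to 0.95. Stiff by friction (about 0.18 N m), stays where left; range -0.5 to 1.2, no stop at 0.
- guide_head (a joint): Tilt of the blue guide plate in the fork, rad, about the horizontal axis across the arm that passes through the middle of the guide hole (so the hole's centre does not move with tilt). 0: plate level, hole vertical. Positive: the knob end is raised; it starts at 0.3 to 0.6. Stiff by friction (about 0.12 N m), stays where left; range -0.5 to 0.8, no stop at 0.
- guide_bore (a point): Centre of the guide hole at mid-thickness, on the tilt axis, 140 mm from the swivel axis, 105 mm above the bench. Its frame is the blue plate's: z along the hole, -x towards the knob end, y along the tilt axis. Plate 16 mm thick, 56 mm wide in y, x from -64 to +40 mm; round through hole 24 mm across. The fork outside it is 84 mm wide in y, 16 mm thick.
- guide_knob (a point): Centre of the black ball knob, 22 mm across, on an 8 mm stem upright on the plate; at (-52, 0, +42) mm in the plate's frame (from guide_bore). Pinched from above across the plate's y, it can be led in both directions: sideways turns the swivel, towards or away from the post (and up or down, on an arc about the tilt axis) sets the tilt.
- rack: Fixed rack for two probe rods; place and yaw vary. Origin on the bench under its centre. Grey shelf 50 x 170 mm (y is the long way), top 145 mm above the bench, two 14 mm holes at y +45 and -45 mm; foot 80 x 180 mm; legs at the ends.
- probe: Loose probe rod to be used, 55 to 100 g, hanging upright in one or the other rack hole. Origin at the centre of the lower tip, z up along the rod. Steel stem 8 mm across and 135 mm long, a yellow band around it 74 to 80 mm from the tip, then an orange square handle 20 x 20 mm (faces along the body's x and y), from 135 to 173 mm above the tip. It hangs by the handle's shoulder, tip 10 mm above the bench.
- probe_tip (a point): The lower tip of the probe rod (same as its origin).
- probe_band (a point): Point on the rod's axis in the middle of the yellow band, 77 mm above the tip.
- probe_grip (a point): Point on the rod's axis 158 mm above the tip, inside the handle: a good place to grip.
- spare_probe: The other rod in the rack, black handle, stem 11 mm across, otherwise the same shape, handle top 183 mm above the bench: leave it.
- battery: Loose green battery pack 75 x 50 x 26 mm, bystander. Origin under its centre.
- handset: Loose grey hand-held remote 60 x 120 x 24 mm, bystander. Origin under its centre.
- motor: Loose small gear motor, 115 x 50 x 64 mm, bystander. Origin on the bench under it.
- bracket: Loose perforated steel strip 180 x 40 x 6 mm, bystander. Origin under its centre.
- collar: Loose brass collar, 44 mm across, 18 mm high, bystander. Origin under its centre.
Not all that is in view belongs to the job. What is shaped like the probe but purple is not meant.

How it is judged:
By the outcome, as a careful person would: the job done as asked, in the order asked, and still so for the second after the job is handed in, while the arm keeps its last pose, push and grip.
It also fails if it takes over 53 s, if anything falls off the work surface, if the arm or the gripper's body presses on something with over 40 N, if the wrist force passes 120 N, or if a joint passes its speed limit or range.

### The arm

A 6-joint arm with a two-finger parallel gripper is mounted at the origin on the work surface. World frame = base frame: x ahead of the robot, y to its left, z up, the work surface at z = 0. Lengths are in mm, angles in rad, forces in N, time in s.
With the tool pointing down it reaches from about 400 to 925 mm from the base axis. Payload 12.5 kg.
Tool frame: the origin (TCP) lies midway between the tips of the shut fingers; the grasp point (between the pads) lies 19 mm behind it; z points along the fingers, y is the direction in which the jaws open and shut (so a half turn about z gives the same grasp; the last joint's range is limited). The gripper opens to 95 mm and grips with 3 to 60 N. Pads are 20 mm wide; open, the fingers measure 119 mm over their backs; the gripper's body (75 mm by 180 mm) begins 59 mm behind the grasp point.
Start: joints at [-1.387, 0.491, 1.559, -0, 1.092, -0.106], TCP at [178.624, -598.953, 177.961] pointing down, gripper open.
Joint ranges: [-3.1, 3.1], [-0.84, 2.19], [0.05, 2.79], [-1.13, 4.28], [0.06, 2.93], [-2.69, 2.69]. Speed limits (rad/s): [2.22, 2.22, 2.79, 3.14, 3.14, 3.14].

### API

Orientations are given as [roll, pitch, yaw] about the fixed x, y, z axes, in that order (R = Rz(yaw) Ry(pitch) Rx(roll)).
In Python, from cell import env gives the robot as it stands.
- The arm moves only by the tool drive_tool, never from a script. Its argument "increments" is a list of rows, each a list of 2 entries, a list of its own where there are three numbers: the shift along the tool's x, y, z as a fraction of full scale, then the turn, a rotation vector about the tool's x, y, z as a fraction of full scale. In form: [[[x, y, z], [ax, ay, az]], ...]. A call has 1 to 5 rows; each row shifts and turns the commanded pose from where the row before left it, along the tool's axes as they then stand; what a row does not reach is not made up. Full scale, the value 1, is 30 mm for a shift and 0.08 rad for a turn. A row lasts 1/12 s, in which the tool goes at most 41.7 mm and 7.16 degrees, less where a joint would pass 70% of its speed; a pose out of reach is approached as far as the arm can. A call with a number of a shift or a turn outside -1 to 1 is refused whole. A call with a gripper value outside its range is refused whole. "jaw" is the opening, from -1 (shut) to 1 (fully open), so that 0 is half open, set as the call begins (left out, the last holds). The fingers move at their own pace and stop on an object; the grip force is fixed at half the most. Time passes only in rows, so rows that do not move let the fingers close. It gives the time, the measured TCP pose, the force and the opening at its end, in the units of the state.
- env.state(): the state, without advancing time (a new reading comes with each control period).
- env.read_camera(name): name is "scene" or "top" or "wrist"; returns a dict with "pixels" (384x512x3 uint8, blue, green, red), "vertical_fov" (degrees; the focal length in pixels is half the picture's height over the tangent of half this angle, whatever the lens; pixels are square), "cx", "cy" (the principal point, pixels), "world_to_cam" (4x4, takes a point from world to camera coordinates). Camera axes: x right, y down, z forward; pixel columns grow to the right and rows downward; lengths in mm; the calibration is good to about 2 mm. A picture is of the moment at which its call begins. There is no depth.
- env.job_done(): hands the job in, once; it reports no verdict.
Trained networks look in a picture, given as the dict that the camera call returned (one of the last four; its "shot" number tells which), for a name from the list of things; names that differ only in an ending like _2 or _b are one class to them, and where a whole thing is asked for, a point or a joint stands for the part that bears it (a point fixed in the world has none). Each returns a list of dicts, best first, with "score" (0 to 1); they miss things now and then, are a little off and sometimes report something else, mostly with a low value. They report only what shows in the picture. A call takes as long as a camera call. They do not tell look-alikes from the thing itself.
- env.boxes_of(target, picture): "point" ([x, y, z] in mm, in world coordinates, good to about 4 mm: the middle of the surface that is visible of it).
- env.tip_of(target, picture): "point" ([x, y, z] in mm, in world coordinates, good to about 4 mm: a listed point, or the origin of a listed thing).
The state is a dict: "t": time; "joints": joint angles; "qvel": joint speeds; "tau": joint torques, N m; "eef_pos": TCP position; "tcp_rot": TCP orientation; "ft_force": force on the tool from outside, world axes, zero at the start; "moment": the same for the moment, N m; "opening": opening from 0.0 (shut) to 1.0 (fully open).
Only numpy, scipy, OpenCV 4.12 (cv2) and the standard library are available. Lean on these libraries where they do the work, as an engineer would, in place of code of your own. Each camera call takes 0.05 s, during which the arm holds its last target.

## Working session

There is one attempt and no reset: what is moved stays moved. The work goes in short steps, Python scripts to look and compute and a tool call to move; the robot and the scene stay as the last step left them, time stands still between calls to the robot, and variables do not carry over. Pictures are saved under pics/ and viewed, and the job is handed in when it is done.

Besides the shell and the picture viewer there is one more tool, called after "Request:" in YAML: its name, and indented under it one key for each argument. drive_tool: Moves the arm, as the interface text tells. Its arguments: {"type":"object","properties":{"increments":{"type":"array","items":{"type":"array"}},"jaw":{"type":"number"}},"required":["increments"]}

```bash
ls; mkdir -p pics; python3 - <<'E'
from cell import env
import cv2,pickle
print(env.state())
D={}
for n in ["scene","top","wrist"]:
    p=env.read_camera(n); cv2.imwrite(f"pics/a_{n}.png",p["pixels"]); D[n]=p
    print(n,p["vertical_fov"],p["cx"],p["cy"],p["world_to_cam"])
    for t in ["guide_knob","guide_bore","housing_bore","guide_pivot","probe_grip","probe_tip","probe_band","rack","fixture","spare_probe"]:
        r=env.tip_of(t,p); print(t,[( [round(float(v)) for v in q["point"]],round(q["score"],2)) for q in r[:3]])
pickle.dump(D,open("a.pkl","wb"))
E
```

```text
pics
{'t': 0.0, 'joints': array([-1.38659411e+00,  4.91587385e-01,  1.55944488e+00, -7.96424818e-06,
        1.09168046e+00, -1.05584232e-01]), 'qvel': array([ 0.00038981,  0.0001411 , -0.00072052,  0.00027987, -0.00067453,
       -0.00071953]), 'tau': array([-2.31476428e-03, -6.12658167e+01, -2.58181232e+01,  6.91869948e-02,
        4.82838694e-02, -1.07860865e-04]), 'eef_pos': array([ 178.57031862, -598.65793616,  177.34605392]), 'tcp_rot': array([-3.14047808e+00, -1.11017968e-04,  2.89790066e-01]), 'ft_force': array([-0.60613286, -0.56740961, -0.23270046]), 'moment': array([-0.03188049,  0.08249024, -0.01761978]), 'opening': 0.9992402643808828}
scene 57.43835873885495 257.0536959223357 196.0948025203391 [[ 2.42561343e-01  9.69964152e-01 -1.82630398e-02 -1.52691962e+02]
 [ 6.29222778e-01 -1.71624103e-01 -7.58039487e-01 -2.46731394e+02]
 [-7.38405506e-01  1.72379556e-01 -6.51952911e-01  1.47345874e+03]
 [ 0.00000000e+00  0.00000000e+00  0.00000000e+00  1.00000000e+00]]
guide_knob [([544, 160, 158], 0.77), ([496, -349, 88], 0.65), ([702, -247, 3], 0.35)]
guide_bore [([563, 128, 105],
[... 931 characters left out ...]
)]
probe_grip [([495, -353, 171], 0.43)]
probe_tip [([583, -367, 3], 0.59)]
probe_band [([586, -364, 80], 0.59)]
rack [([494, -305, 6], 0.59), ([566, 128, 105], 0.53)]
fixture [([510, 45, -3], 0.64)]
spare_probe [([492, -258, 11], 0.4)]
wrist 66.44927950080411 257.7017737687688 189.06543859332976 [[ 2.86988571e-01 -9.57933885e-01  4.82232426e-04 -6.24841451e+02]
 [-9.31619302e-01 -2.78987699e-01  2.32919169e-01 -2.67778632e+01]
 [-2.22986628e-01 -6.72943965e-02 -9.72495978e-01  3.88892454e+02]
 [ 0.00000000e+00  0.00000000e+00  0.00000000e+00  1.00000000e+00]]
guide_knob []
guide_bore []
housing_bore []
guide_pivot []
probe_grip []
probe_tip []
probe_band []
rack []
fixture []
spare_probe []
```

View pics/a_scene.png

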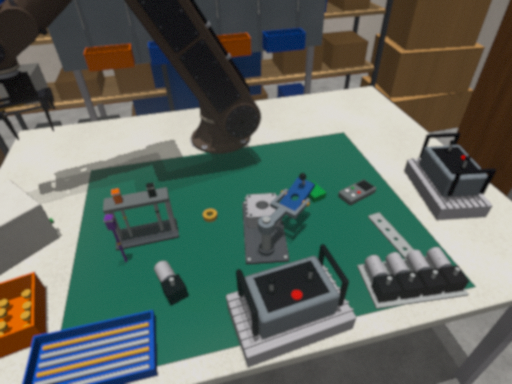

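View pics/a_top.png

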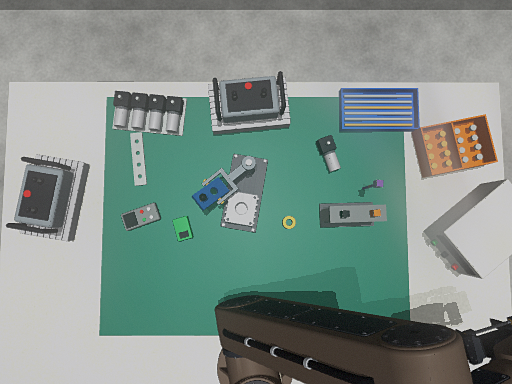

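View pics/a_wrist.png

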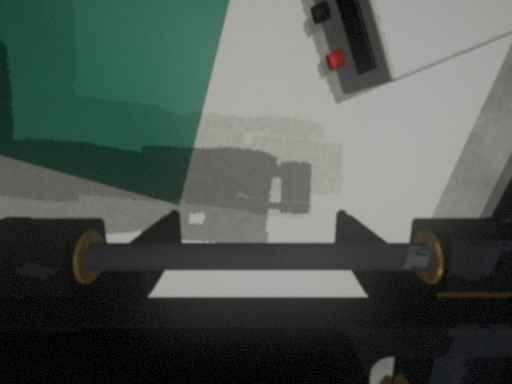

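```bash
cat > h.py <<'E'
import numpy as np
from scipy.spatial.transform import Rotation as Rn
def plan(p0,rot0,p1,yaw1,n,frac=1.0):
    p=np.array(p0,float);R=Rn.from_euler('xyz',rot0)
    T=Rn.from_euler('xyz',[np.pi,0,yaw1]); p1=np.array(p1,float)
    rows=[]
    for k in range(n):
        s=R.inv().apply((p1-p)/(n-k))/30
        rv=(R.inv()*T).as_rotvec()/(n-k)/0.08
        s=np.round(np.clip(s,-1,1),2); rv=np.round(np.clip(rv,-1,1),2)
        p=p+R.apply(s*30); R=R*Rn.from_rotvec(rv*0.08)
        rows.append([s.tolist(),rv.tolist()])
    for i in range(0,n,5): print("["+",".join(str(r).replace(" ","") for r in rows[i:i+5])+"]")
    print("end",p.round(1),R.as_euler('xyz').round(3))
    return p,R.as_euler('xyz')
E
python3 - <<'E'
from h import *
from cell import env
s=env.state();print(s['t'])
p,r=plan(s['eef_pos'],s['tcp_rot'],[440,-180,270],1.25,19)
p,r=plan(p,r,[541,158,260],2.254,13)
E
```

```text
1.65
[[[0.65,-0.57,-0.16],[0.0,0.0,-0.63]],[[0.68,-0.54,-0.16],[0.0,0.0,-0.63]],[[0.7,-0.51,-0.16],[0.0,0.0,-0.63]],[[0.73,-0.47,-0.16],[0.0,0.0,-0.63]],[[0.75,-0.43,-0.16],[0.0,0.0,-0.63]]]
[[[0.77,-0.39,-0.16],[0.0,0.0,-0.63]],[[0.79,-0.35,-0.16],[0.0,0.0,-0.63]],[[0.81,-0.31,-0.16],[0.0,0.0,-0.63]],[[0.82,-0.27,-0.16],[0.0,0.0,-0.63]],[[0.84,-0.23,-0.16],[0.0,0.0,-0.63]]]
[[[0.85,-0.19,-0.16],[0.0,0.0,-0.63]],[[0.85,-0.15,-0.16],[0.0,0.0,-0.63]],[[0.86,-0.1,-0.16],[0.0,0.0,-0.63]],[[0.86,-0.06,-0.16],[0.0,0.0,-0.64]],[[0.87,-0.02,-0.17],[0.0,0.0,-0.63]]]
[[[0.87,0.03,-0.16],[0.0,0.0,-0.64]],[[0.86,0.07,-0.17],[0.0,0.0,-0.63]],[[0.86,0.12,-0.16],[0.0,0.0,-0.64]],[[0.85,0.16,-0.17],[0.0,0.0,-0.63]]]
end [ 440.1 -180.   270. ] [3.142 0.    1.25 ]
[[[0.9,-0.03,0.03],[0.0,0.0,-0.97]],[[0.9,0.04,0.03],[0.0,0.0,-0.97]],[[0.9,0.11,0.02],[0.0,0.0,-0.96]],[[0.89,0.18,0.03],[0.0,0.0,-0.97]],[[0.87,0.25,0.02],[-0.0,0.0,-0.96]]]
[[[0.85,0.32,0.03],[-0.0,0.0,-0.97]],[[0.82,0.38,0.02],[-0.0,0.0,-0.96]],[[0.79,0.44,0.03],[-0.0,0.0,-0.97]],[[0.75,0.5,0.02],[-0.0,0.0,-0.96]],[[0.71,0.56,0.03],[-0.0,0.0,-0.97]]]
[[[0.67,0.61,0.02],[-0.0,0.0,-0.96]],[[0.62,0.66,0.03],[-0.0,0.0,-0.97]],[[0.56,0.71,0.02],[-0.0,0.0,-0.96]]]
end [541.  158.  260.1] [-3.142  0.     2.254]
```

Request:
drive_tool:
  increments:
    - [[0.65,-0.57,-0.16],[0.0,0.0,-0.63]]
    - [[0.68,-0.54,-0.16],[0.0,0.0,-0.63]]
    - [[0.7,-0.51,-0.16],[0.0,0.0,-0.63]]
    - [[0.73,-0.47,-0.16],[0.0,0.0,-0.63]]
    - [[0.75,-0.43,-0.16],[0.0,0.0,-0.63]]
  jaw: 0.2

```text
t: 2.07
eef_pos: [247.8, -487.5, 202.1]
tcp_rot: [3.142, -0.0, 0.544]
ft_force: [-0.1, -0.2, -0.0]
opening: 0.704
```

Request:
drive_tool:
  increments:
    - [[0.77,-0.39,-0.16],[0.0,0.0,-0.63]]
    - [[0.79,-0.35,-0.16],[0.0,0.0,-0.63]]
    - [[0.81,-0.31,-0.16],[0.0,0.0,-0.63]]
    - [[0.82,-0.27,-0.16],[0.0,0.0,-0.63]]
    - [[0.84,-0.23,-0.16],[0.0,0.0,-0.63]]

```text
t: 2.48
eef_pos: [316.9, -377.6, 226.3]
tcp_rot: [3.141, 0.0, 0.796]
ft_force: [0.8, 0.1, 1.6]
opening: 0.602
```

Request:
drive_tool:
  increments:
    - [[0.85,-0.19,-0.16],[0.0,0.0,-0.63]]
    - [[0.85,-0.15,-0.16],[0.0,0.0,-0.63]]
    - [[0.86,-0.1,-0.16],[0.0,0.0,-0.63]]
    - [[0.86,-0.06,-0.16],[0.0,0.0,-0.64]]
    - [[0.87,-0.02,-0.17],[0.0,0.0,-0.63]]

```text
t: 2.9
eef_pos: [385.5, -267.1, 250.6]
tcp_rot: [3.141, 0.0, 1.049]
ft_force: [0.7, -0.6, 0.4]
opening: 0.598
```

Request:
drive_tool:
  increments:
    - [[0.87,0.03,-0.16],[0.0,0.0,-0.64]]
    - [[0.86,0.07,-0.17],[0.0,0.0,-0.63]]
    - [[0.86,0.12,-0.16],[0.0,0.0,-0.64]]
    - [[0.85,0.16,-0.17],[0.0,0.0,-0.63]]

```text
t: 3.23
eef_pos: [440.5, -178.8, 270.4]
tcp_rot: [3.141, 0.0, 1.252]
ft_force: [-0.1, -0.1, -0.7]
opening: 0.599
```

Request:
drive_tool:
  increments:
    - [[0.9,-0.03,0.03],[0.0,0.0,-0.97]]
    - [[0.9,0.04,0.03],[0.0,0.0,-0.97]]
    - [[0.9,0.11,0.02],[0.0,0.0,-0.96]]
    - [[0.89,0.18,0.03],[0.0,0.0,-0.97]]
    - [[0.87,0.25,0.02],[0.0,0.0,-0.96]]

```text
t: 3.65
eef_pos: [478.8, -48.7, 266.2]
tcp_rot: [3.141, 0.0, 1.64]
ft_force: [1.5, -0.2, 0.2]
opening: 0.6
```

Request:
drive_tool:
  increments:
    - [[0.85,0.32,0.03],[0.0,0.0,-0.97]]
    - [[0.82,0.38,0.02],[0.0,0.0,-0.96]]
    - [[0.79,0.44,0.03],[0.0,0.0,-0.97]]
    - [[0.75,0.5,0.02],[0.0,0.0,-0.96]]
    - [[0.71,0.56,0.03],[0.0,0.0,-0.97]]

```text
t: 4.07
eef_pos: [517.8, 81.3, 262.3]
tcp_rot: [3.141, 0.0, 2.026]
ft_force: [0.4, -0.8, -0.1]
opening: 0.602
```

Request:
drive_tool:
  increments:
    - [[0.67,0.61,0.02],[0.0,0.0,-0.96]]
    - [[0.62,0.66,0.03],[0.0,0.0,-0.97]]
    - [[0.56,0.71,0.02],[0.0,0.0,-0.96]]
    - [[0,0,0],[0,0,0]]

```text
t: 4.4
eef_pos: [541.7, 161.4, 259.7]
tcp_rot: [3.141, -0.001, 2.261]
ft_force: [-0.6, 0.1, -0.9]
opening: 0.599
```

```bash
cat > look.py <<'E'
import sys,cv2,pickle
from cell import env
def look(tag,cams,targets=()):
    D={}
    for n in cams:
        p=env.read_camera(n); cv2.imwrite(f"pics/{tag}_{n}.png",p["pixels"]); D[n]=p
        for t in targets:
            r=env.tip_of(t,p); print(n,t,[([round(float(v),1) for v in q["point"]],round(q["score"],2)) for q in r[:2]])
    s=env.state(); D['state']=s; print(s['t'],s['eef_pos'].round(1),s['tcp_rot'].round(3),s['ft_force'].round(1),round(s['opening'],3))
    pickle.dump(D,open(f"{tag}.pkl","wb")); return D
E
python3 -c "
from look import *
look('b',['wrist','top'],['guide_knob','guide_bore','housing_bore','guide_pivot'])"
```

```text
wrist guide_knob [([538.8, 154.0, 166.3], 0.63)]
wrist guide_bore [([562.3, 128.3, 106.4], 0.72)]
wrist housing_bore []
wrist guide_pivot [([648.7, 24.9, 108.6], 0.61)]
top guide_knob [([541.3, 155.8, 167.0], 0.48)]
top guide_bore [([562.2, 129.9, 106.6], 0.71)]
top housing_bore [([515.5, 43.6, 53.5], 0.59)]
top guide_pivot [([656.8, 24.4, 105.3], 0.69)]
4.9 [541.  157.4 260.3] [3.141 0.    2.253] [ 0.9 -0.1  0.7] 0.6
```

View pics/b_wrist.png

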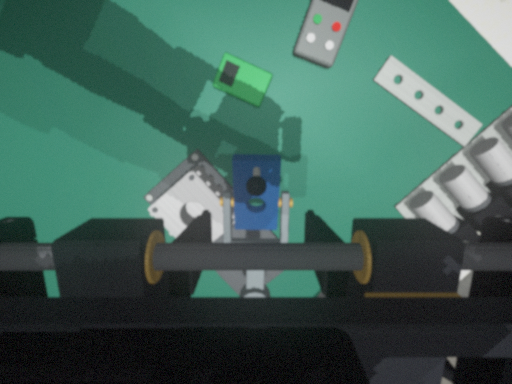

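View pics/b_top.png

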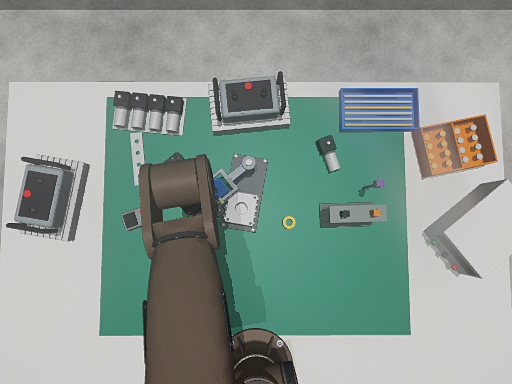

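```bash
python3 - <<'E'
import pickle,cv2,numpy as np
a=pickle.load(open('a.pkl','rb'));b=pickle.load(open('b.pkl','rb'))
def crop(p,x0,y0,x1,y1,f,n): cv2.imwrite(n,cv2.resize(p['pixels'][y0:y1,x0:x1],None,fx=f,fy=f,interpolation=cv2.INTER_CUBIC))
crop(b['wrist'],140,140,330,310,4,'pics/b_wc.png')
crop(a['top'],180,140,280,240,6,'pics/a_tc.png')
crop(a['scene'],235,165,335,265,6,'pics/a_sc.png')
E
```

```text
(no output)
```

View pics/b_wc.png

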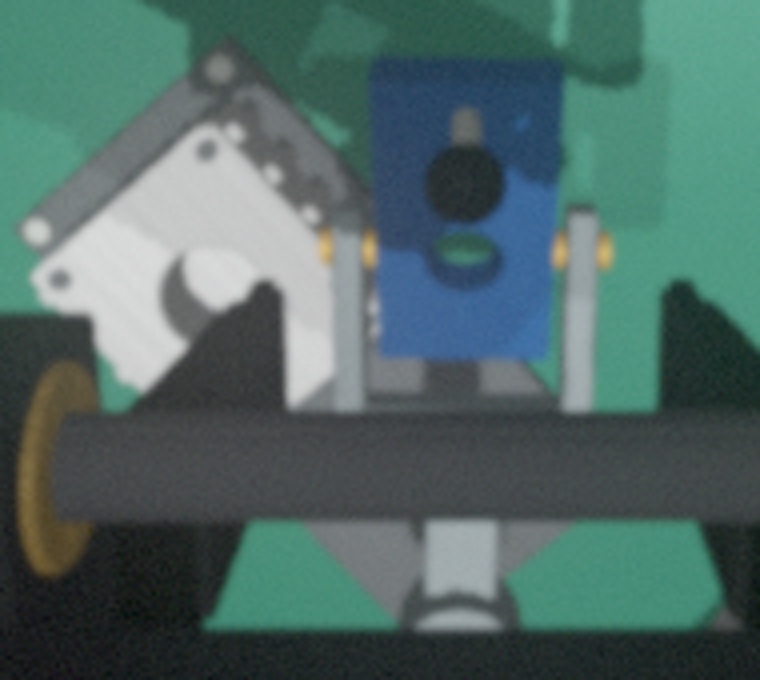

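View pics/a_tc.png

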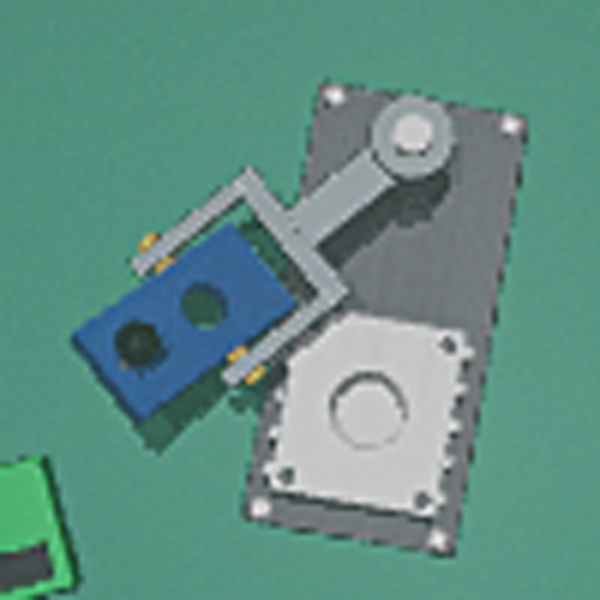

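View pics/a_sc.png

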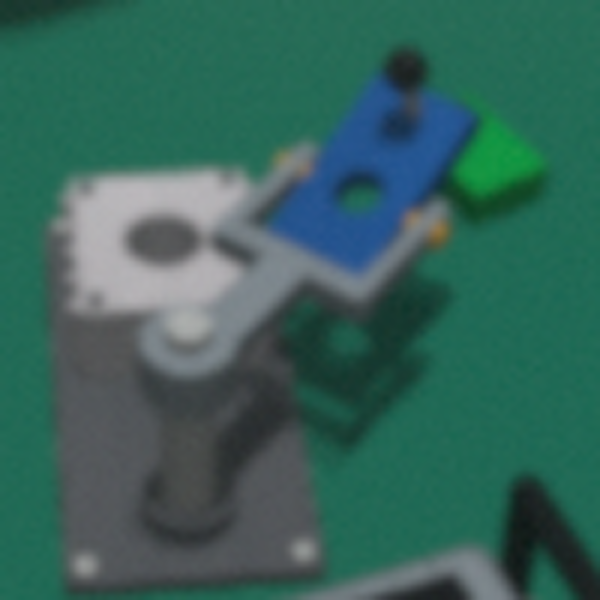

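```bash
cat > fit.py <<'E'
import numpy as np,pickle
from scipy.optimize import least_squares
def proj(p,X):
    c=p['world_to_cam'][:3,:3]@X+p['world_to_cam'][:3,3]
    f=192/np.tan(np.radians(p['vertical_fov']/2)); return np.array([p['cx']+f*c[0]/c[2],p['cy']+f*c[1]/c[2]])
def rz(a): return np.array([[np.cos(a),-np.sin(a),0],[np.sin(a),np.cos(a),0],[0,0,1]])
def model(v,name,l=None):
    fx,fy,yaw,th,ti=v; o=np.array([fx,fy,0]);F=rz(yaw)
    if name=='fix': return o+F@np.array(l,float)
    A=F@rz(-th); piv=o+F@np.array([140,0,105.])
    b=piv+A@np.array([-140,0,0.])
    # tilt: knob end raised: rotate about +y by ti: -x -> +z
    c,s=np.cos(ti),np.sin(ti); T=np.array([[c,0,s],[0,1,0],[-s,0,c]])
    return b+A@T@np.array(l,float)
def undo(uv,o,k): return np.array(o)+(np.array(uv)+.5)/k-.5
def fit(obs,v0,D,off=True,fixed=()):
    # obs: (cam pic key, kind, local, pixel)
    cams=sorted({o[0] for o in obs})
    free=[i for i in range(5) if i not in fixed]
    def res(x):
        v=np.array(v0,float); v[free]=x[:len(free)]
        offs=dict(zip(cams,x[len(free):].reshape(-1,2)))
        r=[]
        for cam,kind,l,px in obs:
            r+=list(proj(D[cam],model(v,kind,l))-px+offs[cam])
        return np.concatenate([r,x[len(free):]*0.7])
    x0=np.concatenate([np.array(v0,float)[free],np.zeros(2*len(cams))])
    s=least_squares(res,x0,loss='soft_l1',f_scale=1.)
    v=np.array(v0,float); v[free]=s.x[:len(free)]
    print('v',v.round(4),'offs',dict(zip(cams,s.x[len(free):].reshape(-1,2).round(2))))
    r=res(s.x)
    for i,o in enumerate(obs): print(o[0],o[1],o[2],r[2*i:2*i+2].round(2))
    return v
E
cat > f1.py <<'E'
from fit import *
a=pickle.load(open('a.pkl','rb'));b=pickle.load(open('b.pkl','rb'))
D={'top':a['top'],'scene':a['scene'],'w':b['wrist']}
t=lambda u:undo(u,(180,140),6); s=lambda u:undo(u,(235,165),6); w=lambda u:undo(u,(140,140),4)
K=[-52,0,42]
obs=[('top','fix',[180,60,10],t((325,85))),('top','fix',[180,-60,10],t((525,118))),('top','fix',[-70,-60,10],t((452,553))),('top','fix',[-70,60,10],t((248,520))),
('top','fix',[0,0,56],t((370,411))),('top','arm',K,t((140,344))),('top','arm',[0,0,0],t((201,309))),
('scene','fix',[180,-60,10],s((68,590))),('scene','fix',[180,60,10],s((325,572))),('scene','fix',[0,0,56],s((163,240))),('scene','arm',K,s((405,68))),('scene','arm',[0,0,0],s((363,195))),
('w','arm',K,w((465,183))),('w','arm',[0,0,0],w((465,250)))]
v=fit(obs,[516,44,-.167,.72,.3],D)
print('knob',model(v,'arm',K),'bore',model(v,'arm',[0,0,0]),'armyaw',v[2]-v[3]+np.pi)
v2=v.copy();v2[3:]=0; print('knobgoal',model(v2,'arm',K))
E
python3 f1.py
```

```text
v [ 5.147433e+02  4.490350e+01 -1.690000e-01  7.231000e-01  3.448000e-01] offs {'scene': array([-0.15, -0.44]), 'top': array([0.38, 0.03]), 'w': array([ 0.15, -0.13])}
top fix [180, 60, 10] [-0.82 -0.68]
top fix [180, -60, 10] [ 0.86 -0.27]
top fix [-70, -60, 10] [0.73 0.62]
top fix [-70, 60, 10] [-0.85  0.05]
top fix [0, 0, 56] [-0.07 -0.07]
top arm [-52, 0, 42] [-0.42  0.11]
top arm [0, 0, 0] [0.33 0.18]
scene fix [180, -60, 10] [-0.24 -0.34]
scene fix [180, 60, 10] [ 0.61 -0.49]
scene fix [0, 0, 56] [-0.01 -0.05]
scene arm [-52, 0, 42] [0.2  0.37]
scene arm [0, 0, 0] [-0.44  0.9 ]
w arm [-52, 0, 42] [-0.01  0.15]
w arm [0, 0, 0] [-0.06 -0.08]
knob [543.05261683 157.37493363 162.10387649] bore [564.86314454 130.32963514 105.        ] armyaw 2.249454406605498
knobgoal [463.48440765  53.65142133 147.        ]
```

Request:
drive_tool:
  increments:
    - [[-0.02,0.03,0.9],[0,0,0]]
    - [[-0.02,0.02,0.9],[0,0,0]]
    - [[0,0,0.9],[0,0,0]]
    - [[0,0,0.7],[0,0,0]]
    - [[0,0,0.5],[0,0,0]]

```text
t: 5.32
eef_pos: [542.2, 157.6, 141.2]
tcp_rot: [-3.14, -0.001, 2.253]
ft_force: [0.5, 0.5, 1.1]
opening: 0.599
```

Request:
drive_tool:
  increments:
    - [[0,0,0],[0,0,0]]
    - [[0,0,0],[0,0,0]]
    - [[0,0,0],[0,0,0]]
    - [[0,0,0],[0,0,0]]
    - [[0,0,0],[0,0,0]]
  jaw: -1

```text
t: 5.73
eef_pos: [543.3, 158.0, 144.2]
tcp_rot: [3.14, 0.001, 2.254]
ft_force: [0.2, -0.4, 0.2]
opening: 0.304
```

Request:
drive_tool:
  increments:
    - [[0,0,0],[0,0,0]]

```text
t: 5.82
eef_pos: [543.2, 158.0, 143.9]
tcp_rot: [3.14, 0.001, 2.254]
ft_force: [-0.6, 0.6, -0.3]
opening: 0.237
```

```bash
cat > swing.py <<'E'
from fit import *; from h import *
from cell import env
import sys
def swing(v,th1,ti1,n):
    s=env.state(); print(s['t'],s['eef_pos'].round(1),s['tcp_rot'].round(3),s['opening'])
    K=[-52,0,42]; k0=model(v,'arm',K); p=s['eef_pos'].copy(); R=Rn.from_euler('xyz',s['tcp_rot'])
    y0=v[2]-v[3]; off=rz(-y0)@(p-k0); dy=s['tcp_rot'][2]-y0
    print('off',off)
    rows=[]
    for i in range(1,n+1):
        f=i/n; w=np.array(v); w[3]+=f*(th1-v[3]); w[4]+=f*(ti1-v[4])
        q=model(w,'arm',K)+rz(w[2]-w[3])@off
        T=Rn.from_euler('xyz',[np.pi,0,w[2]-w[3]+dy])
        sh=np.round(R.inv().apply(q-p)/30,2); rv=np.round((R.inv()*T).as_rotvec()/.08,2)
        p=p+R.apply(sh*30);R=R*Rn.from_rotvec(rv*.08)
        rows.append([sh.tolist(),rv.tolist()])
    for i in range(0,n,5): print("["+",".join(str(r).replace(" ","") for r in rows[i:i+5])+"]")
    print('end',p,R.as_euler('xyz'))
E
python3 - <<'E'
from swing import *
swing(np.array([514.74,44.9,-.169,.7231,.3448]),0,0,15)
E
```

```text
5.8167 [543.2 158.  143.9] [3.140e+00 1.000e-03 2.254e+00] 0.23664830451399005
off [ -0.43020328   0.51342799 -18.19933796]
[[[0.04,-0.28,0.03],[0.01,0.01,-0.6]],[[0.04,-0.29,0.02],[0.0,-0.0,-0.61]],[[0.03,-0.29,0.03],[0.0,-0.0,-0.6]],[[0.04,-0.29,0.03],[0.0,-0.0,-0.6]],[[0.04,-0.29,0.03],[0.0,0.0,-0.6]]]
[[[0.03,-0.29,0.04],[0.0,0.0,-0.61]],[[0.04,-0.3,0.03],[0.0,0.0,-0.6]],[[0.03,-0.29,0.03],[0.0,0.0,-0.6]],[[0.03,-0.3,0.04],[0.0,0.0,-0.6]],[[0.03,-0.3,0.03],[0.0,0.0,-0.61]]]
[[[0.03,-0.3,0.04],[0.0,0.0,-0.6]],[[0.03,-0.31,0.04],[0.0,0.0,-0.6]],[[0.03,-0.3,0.03],[0.0,0.0,-0.6]],[[0.03,-0.31,0.04],[0.0,0.0,-0.61]],[[0.03,-0.31,0.04],[0.0,0.0,-0.6]]]
end [463.14191315  54.24334313 128.85715383] [3.14133098e+00 1.60131423e-04 2.97697655e+00]
```

Request:
drive_tool:
  increments:
    - [[0,0,0],[0,0,0]]
    - [[0.04,-0.28,0.03],[0.01,0.01,-0.6]]
    - [[0.04,-0.29,0.02],[0,0,-0.61]]
    - [[0.03,-0.29,0.03],[0,0,-0.6]]
    - [[0.04,-0.29,0.03],[0,0,-0.6]]

```text
t: 6.23
eef_pos: [514.5, 137.5, 140.0]
tcp_rot: [-3.141, -0.001, 2.449]
ft_force: [0.1, -0.3, -0.4]
opening: 0.002
```

Request:
drive_tool:
  increments:
    - [[0.04,-0.29,0.03],[0,0,-0.6]]
    - [[0.03,-0.29,0.04],[0,0,-0.61]]
    - [[0.04,-0.3,0.03],[0,0,-0.6]]
    - [[0.03,-0.29,0.03],[0,0,-0.6]]
    - [[0.03,-0.3,0.04],[0,0,-0.6]]

```text
t: 6.65
eef_pos: [485.6, 103.9, 135.0]
tcp_rot: [-3.141, -0.001, 2.69]
ft_force: [0.0, -0.5, -0.7]
opening: 0.003
```

Request:
drive_tool:
  increments:
    - [[0.03,-0.3,0.03],[0,0,-0.61]]
    - [[0.03,-0.3,0.04],[0,0,-0.6]]
    - [[0.03,-0.31,0.04],[0,0,-0.6]]
    - [[0.03,-0.3,0.03],[0,0,-0.6]]
    - [[0.03,-0.31,0.04],[0,0,-0.61]]

```text
t: 7.07
eef_pos: [465.5, 62.8, 129.6]
tcp_rot: [-3.141, -0.001, 2.931]
ft_force: [-0.6, 0.6, -0.1]
opening: 0.002
```

Request:
drive_tool:
  increments:
    - [[0.03,-0.31,0.04],[0,0,-0.6]]
    - [[0,0,0],[0,0,0]]
    - [[0,0,0],[0,0,0]]

```text
t: 7.32
eef_pos: [463.0, 54.1, 128.4]
tcp_rot: [-3.142, -0.001, 2.975]
ft_force: [0.3, 0.2, 0.9]
opening: 0.003
```

```bash
python3 -c "
from look import *
D=look('c',['wrist','top','scene'])
def crop(p,x0,y0,x1,y1,f,n): cv2.imwrite(n,cv2.resize(p['pixels'][y0:y1,x0:x1],None,fx=f,fy=f,interpolation=cv2.INTER_CUBIC))
crop(D['wrist'],150,130,350,280,4,'pics/c_wc.png')
crop(D['top'],180,140,280,240,6,'pics/c_tc.png')
crop(D['scene'],235,165,335,265,6,'pics/c_sc.png')
"
```

```text
7.4667 [463.1  54.5 128.3] [-3.142e+00 -1.000e-03  2.976e+00] [-0.4 -0.  -0.2] 0.002
```

View pics/c_wc.png

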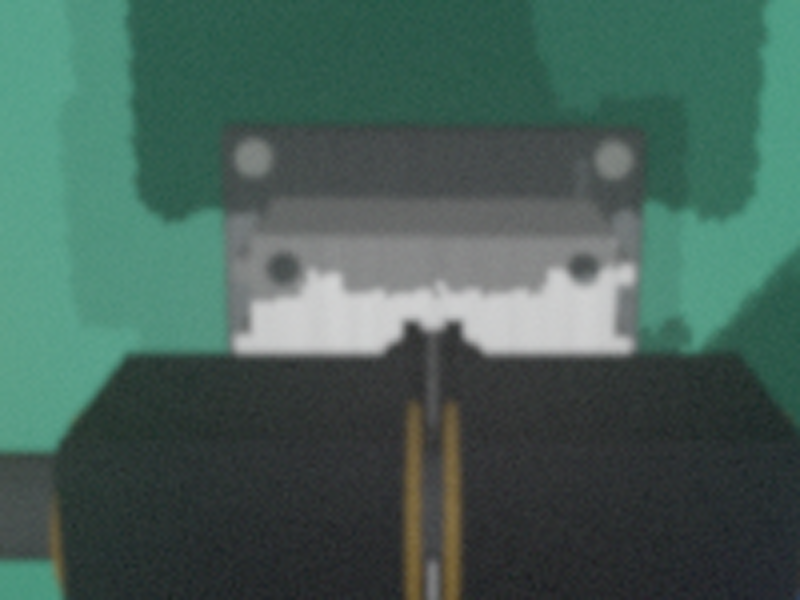

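View pics/c_sc.png

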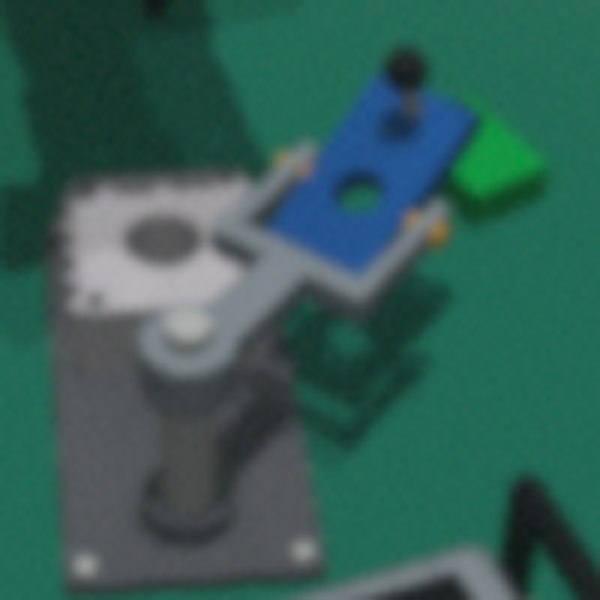

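View pics/c_tc.png

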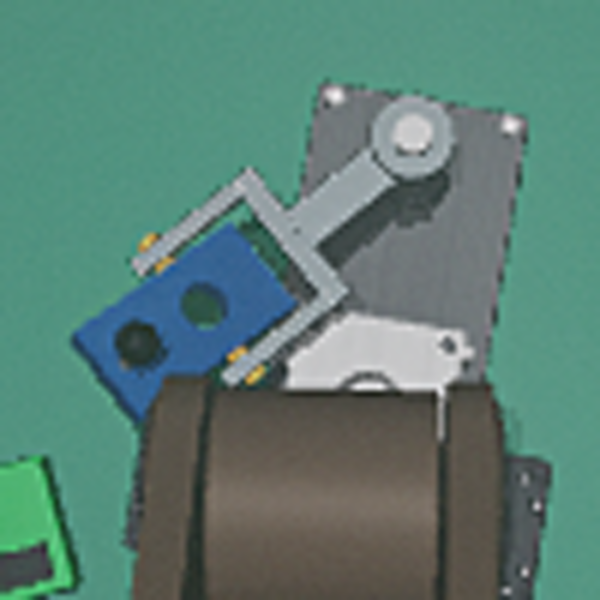

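```bash
python3 - <<'E'
from fit import *
c=pickle.load(open('c.pkl','rb'));b=pickle.load(open('b.pkl','rb'))
s=c['state'];p=s['eef_pos'];print(p,s['tcp_rot'])
print(proj(c['wrist'],p),proj(c['wrist'],p+[0,0,19]))
W=c['wrist']['world_to_cam'];print('cam',-W[:3,:3].T@W[:3,3])
print(proj(c['scene'],p))
for z in (0,19,60):print(z,proj(c['top'],p+[0,0,z]))
W=b['wrist']['world_to_cam'];print('cam',-W[:3,:3].T@W[:3,3])
E
```

```text
[463.08904329  54.54911458 128.31731159] [-3.14150187e+00 -7.89091295e-04  2.97606489e+00]
[257.62794156 209.26279889] [257.61748551 217.72121775]
cam [398.95434409  65.3571036  335.23552202]
[260.43529095 175.55327441]
0 [237.17616363 224.11133701]
19 [237.00655616 224.11963493]
60 [236.62097193 224.13849936]
cam [500.21657902 211.9980752  466.49393378]
```

View pics/c_scene.png

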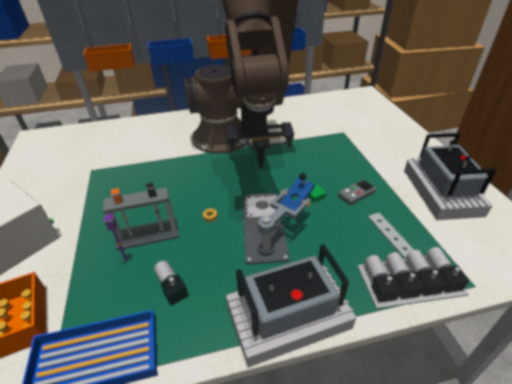

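View pics/c_wrist.png

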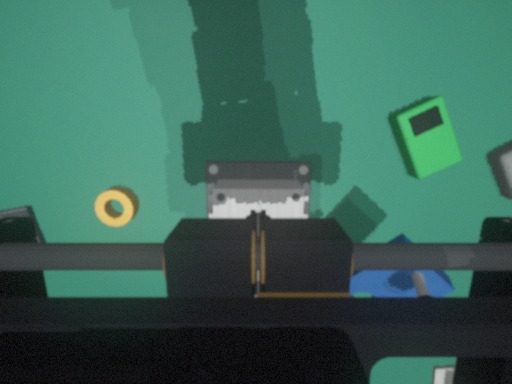

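```bash
python3 - <<'E'
from fit import *
import cv2
c=pickle.load(open('c.pkl','rb'))
im=cv2.resize(c['scene']['pixels'][110:210,210:340],None,fx=6,fy=6,interpolation=cv2.INTER_CUBIC)
p=c['state']['eef_pos']
for z in (0,19,78):
    u=proj(c['scene'],p+[0,0,z]); q=((u-[210,110]+.5)*6-.5).astype(int); cv2.circle(im,tuple(int(i) for i in q),4,(0,0,255),1)
cv2.imwrite('pics/c_sc2.png',im)
E
```

```text
(no output)
```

View pics/c_sc2.png

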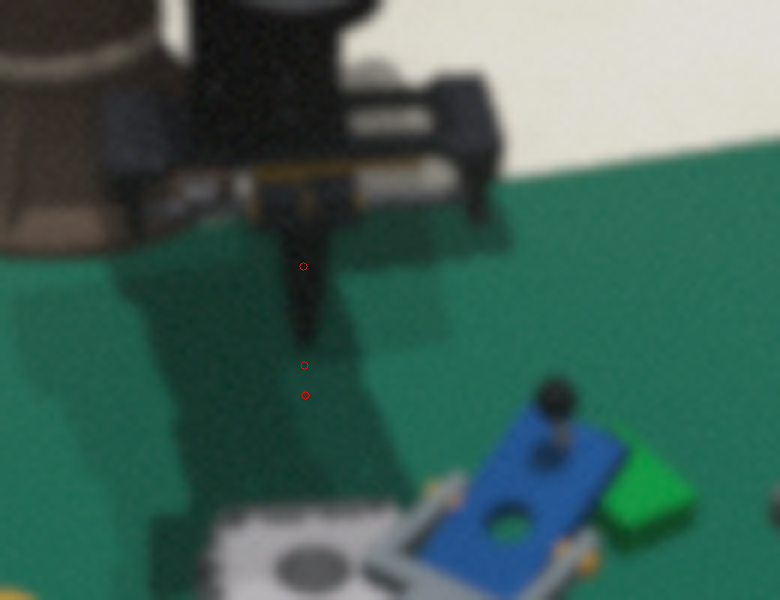

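```bash
python3 - <<'E'
from h import *
from cell import env
s=env.state()
p,r=plan(s['eef_pos'],s['tcp_rot'],[470,65,185],2.9,3)
p,r=plan(p,r,[543,157.4,175],2.25,9)
p,r=plan(p,r,[543,157.4,113.5],2.25,5)
E
```

```text
[[[-0.06,0.13,-0.63],[-0.0,-0.0,0.32]],[[-0.05,0.13,-0.63],[-0.0,-0.0,0.32]],[[-0.05,0.13,-0.63],[-0.0,-0.01,0.31]]]
end [470.1  65.1 185. ] [-3.141  0.     2.9  ]
[[[-0.18,0.4,0.04],[-0.0,0.0,0.9]],[[-0.15,0.41,0.04],[-0.0,0.0,0.9]],[[-0.12,0.42,0.04],[-0.0,0.0,0.9]],[[-0.09,0.42,0.04],[-0.0,0.0,0.9]],[[-0.06,0.43,0.03],[-0.0,0.0,0.91]]]
[[[-0.03,0.44,0.04],[-0.0,0.0,0.9]],[[0.0,0.43,0.03],[-0.0,0.0,0.91]],[[0.03,0.44,0.04],[-0.0,0.0,0.9]],[[0.07,0.43,0.03],[-0.0,0.0,0.91]]]
end [543.  157.5 175.1] [-3.141  0.     2.25 ]
[[[-0.0,-0.0,0.41],[-0.0,0.0,-0.0]],[[-0.0,-0.0,0.41],[-0.0,0.0,-0.0]],[[-0.0,-0.0,0.41],[-0.0,0.0,-0.0]],[[-0.0,-0.0,0.41],[-0.0,0.0,-0.0]],[[-0.0,-0.0,0.41],[-0.0,0.0,-0.0]]]
end [543.  157.5 113.6] [-3.141  0.     2.25 ]
```

Request:
drive_tool:
  increments:
    - [[-0.06,0.13,-0.63],[0,0,0.32]]
    - [[-0.05,0.13,-0.63],[0,0,0.32]]
    - [[-0.05,0.13,-0.63],[0,0,0.31]]
    - [[-0.18,0.4,0.04],[0,0,0.9]]
    - [[-0.15,0.41,0.04],[0,0,0.9]]
  jaw: 0.1

```text
t: 7.88
eef_pos: [486.8, 86.2, 183.8]
tcp_rot: [3.141, 0.001, 2.753]
ft_force: [-0.4, -0.1, -0.9]
opening: 0.302
```

Request:
drive_tool:
  increments:
    - [[-0.12,0.42,0.04],[0,0,0.9]]
    - [[-0.09,0.42,0.04],[0,0,0.9]]
    - [[-0.06,0.43,0.03],[0,0,0.91]]
    - [[-0.03,0.44,0.04],[0,0,0.9]]
    - [[0,0.43,0.03],[0,0,0.91]]

```text
t: 8.3
eef_pos: [526.8, 137.7, 176.9]
tcp_rot: [-3.141, -0.001, 2.392]
ft_force: [0.1, 0.9, 0.0]
opening: 0.549
```

Request:
drive_tool:
  increments:
    - [[0.03,0.44,0.04],[0,0,0.9]]
    - [[0.07,0.43,0.03],[0,0,0.91]]
    - [[0,0,0],[0,0,0]]

```text
t: 8.55
eef_pos: [543.6, 159.0, 174.5]
tcp_rot: [-3.141, -0.001, 2.248]
ft_force: [-0.5, -0.5, -0.2]
opening: 0.548
```

```bash
python3 -c "
from look import *
from fit import proj
D=look('d',['wrist','scene'])
im=cv2.resize(D['scene']['pixels'][110:210,230:360],None,fx=6,fy=6,interpolation=cv2.INTER_CUBIC)
p=D['state']['eef_pos']
for z in (0,31,19+31):
    u=proj(D['scene'],p+[0,0,z]); q=((u-[230,110]+.5)*6-.5).astype(int); cv2.circle(im,tuple(int(i) for i in q),4,(0,0,255),1)
cv2.imwrite('pics/d_sc.png',im)
"
```

```text
8.65 [542.3 157.6 174.6] [-3.140e+00 -1.000e-03  2.253e+00] [-0.3 -0.5  0.5] 0.55
```

View pics/d_sc.png

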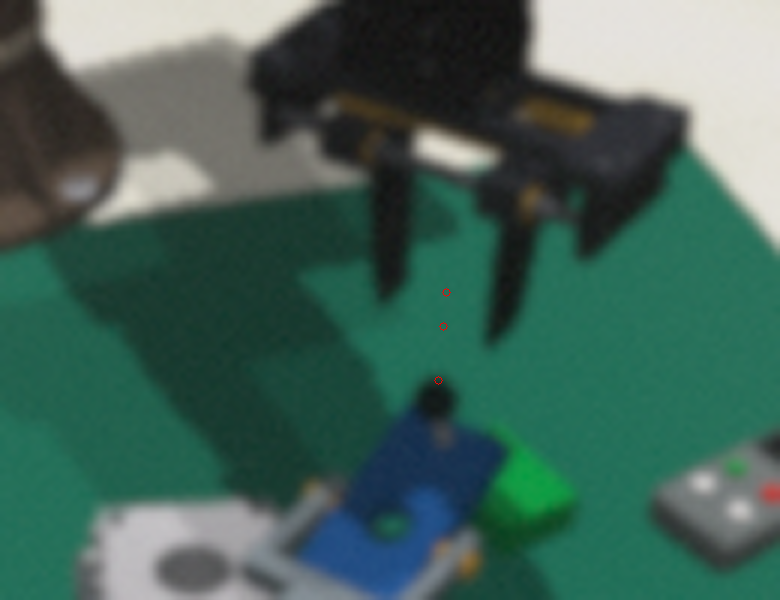

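View pics/d_wrist.png

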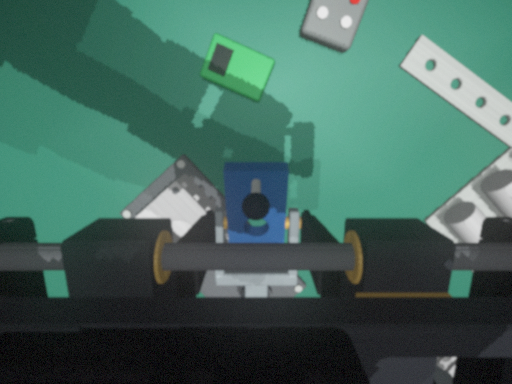

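Request:
drive_tool:
  increments:
    - [[0,0,0.6],[0,0,0]]
    - [[0,0,0.6],[0,0,0]]
    - [[0,0,0.5],[0,0,0]]
    - [[0,0,0.45],[0,0,0]]

```text
t: 8.98
eef_pos: [541.9, 156.8, 109.7]
tcp_rot: [-3.14, -0.001, 2.252]
ft_force: [0.0, -0.2, 0.6]
opening: 0.551
```

Request:
drive_tool:
  increments:
    - [[0,0,0],[0,0,0]]
    - [[0,0,0],[0,0,0]]
    - [[0,0,0],[0,0,0]]
    - [[0,0,0],[0,0,0]]
    - [[0,0,0],[0,0,0]]
  jaw: -1

```text
t: 9.4
eef_pos: [542.9, 157.2, 111.3]
tcp_rot: [3.141, -0.0, 2.251]
ft_force: [1.3, 0.0, -0.6]
opening: 0.256
```

Request:
drive_tool:
  increments:
    - [[0,0,0],[0,0,0]]
    - [[0,0,0],[0,0,0]]
    - [[0,0,0],[0,0,0]]

```text
t: 9.65
eef_pos: [542.7, 157.4, 111.0]
tcp_rot: [-3.141, -0.0, 2.251]
ft_force: [-1.8, 2.0, 5.6]
opening: 0.213
```

```bash
python3 -c "
from swing import *
from look import *
D=look('e',['scene','wrist'])
im=cv2.resize(D['scene']['pixels'][110:210,230:360],None,fx=6,fy=6,interpolation=cv2.INTER_CUBIC)
cv2.imwrite('pics/e_sc.png',im)
swing(np.array([514.74,44.9,-.169,.7231,.3448]),0,0,15)
"
```

```text
9.75 [542.6 157.4 110.9] [-3.141e+00 -1.000e-03  2.251e+00] [-2.1  2.   5.3] 0.218
9.75 [542.6 157.4 110.9] [-3.141e+00 -1.000e-03  2.251e+00] 0.2182769157230301
off [ -0.29791785  -0.27408706 -51.16676262]
[[[0.04,-0.28,0.03],[-0.0,-0.01,-0.6]],[[0.03,-0.29,0.03],[-0.0,0.0,-0.61]],[[0.04,-0.29,0.02],[-0.0,0.0,-0.6]],[[0.03,-0.29,0.03],[-0.0,0.0,-0.6]],[[0.04,-0.29,0.04],[-0.0,0.0,-0.6]]]
[[[0.03,-0.29,0.03],[-0.0,0.0,-0.61]],[[0.03,-0.29,0.03],[-0.0,0.0,-0.6]],[[0.03,-0.3,0.03],[-0.0,0.0,-0.6]],[[0.03,-0.3,0.04],[-0.0,0.0,-0.6]],[[0.03,-0.3,0.03],[-0.0,0.0,-0.61]]]
[[[0.03,-0.3,0.04],[-0.0,0.0,-0.6]],[[0.03,-0.31,0.04],[-0.0,0.0,-0.6]],[[0.03,-0.3,0.04],[-0.0,0.0,-0.6]],[[0.02,-0.31,0.03],[-0.0,0.0,-0.61]],[[0.03,-0.31,0.04],[-0.0,0.0,-0.6]]]
end [463.04530053  53.41730644  95.96897461] [-3.14129608e+00  6.85112970e-05  2.97387955e+00]
```

View pics/e_sc.png

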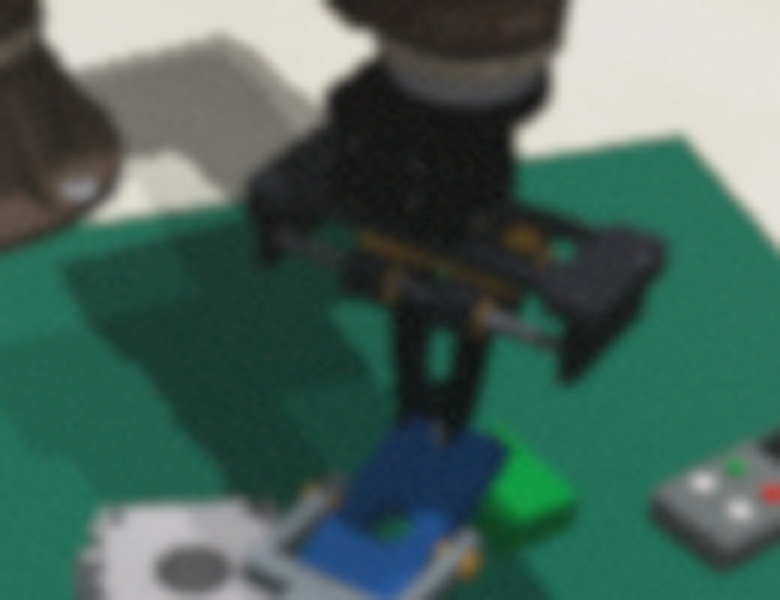

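Request:
drive_tool:
  increments:
    - [[0.04,-0.28,0.03],[0,0,-0.6]]
    - [[0.03,-0.29,0.03],[0,0,-0.61]]
    - [[0.04,-0.29,0.02],[0,0,-0.6]]
    - [[0.03,-0.29,0.03],[0,0,-0.6]]
    - [[0.04,-0.29,0.04],[0,0,-0.6]]

```text
t: 10.17
eef_pos: [508.4, 131.0, 106.7]
tcp_rot: [3.141, 0.0, 2.494]
ft_force: [0.2, 1.2, 6.7]
opening: 0.213
```

Request:
drive_tool:
  increments:
    - [[0.03,-0.29,0.03],[0,0,-0.61]]
    - [[0.03,-0.29,0.03],[0,0,-0.6]]
    - [[0.03,-0.3,0.03],[0,0,-0.6]]
    - [[0.03,-0.3,0.04],[0,0,-0.6]]
    - [[0.03,-0.3,0.03],[0,0,-0.61]]

```text
t: 10.58
eef_pos: [481.1, 95.5, 101.7]
tcp_rot: [3.141, 0.0, 2.736]
ft_force: [0.5, 1.4, 3.8]
opening: 0.216
```

Request:
drive_tool:
  increments:
    - [[0.03,-0.3,0.04],[0,0,-0.6]]
    - [[0.03,-0.31,0.04],[0,0,-0.6]]
    - [[0.03,-0.3,0.04],[0,0,-0.6]]
    - [[0.02,-0.31,0.03],[0,0,-0.61]]
    - [[0.03,-0.31,0.04],[0,0,-0.6]]

```text
t: 11.0
eef_pos: [463.2, 53.0, 95.9]
tcp_rot: [3.141, 0.0, 2.976]
ft_force: [0.9, 0.3, 3.3]
opening: 0.211
```

```bash
cat >> look.py <<'E'
def crops(D,tag):
    def crop(p,x0,y0,x1,y1,f,n): cv2.imwrite(n,cv2.resize(p['pixels'][y0:y1,x0:x1],None,fx=f,fy=f,interpolation=cv2.INTER_CUBIC))
    if 'wrist' in D: crop(D['wrist'],150,130,350,280,4,f'pics/{tag}_wc.png')
    if 'top' in D: crop(D['top'],180,140,280,240,6,f'pics/{tag}_tc.png')
    if 'scene' in D: crop(D['scene'],235,165,335,265,6,f'pics/{tag}_sc.png')
E
python3 -c "
from look import *
D=look('f',['scene']); crops(D,'f')"
```

```text
11.05 [462.8  51.9  95.6] [-3.141 -0.     2.98 ] [-0.7 -0.3  3.7] 0.212
```

View pics/f_sc.png

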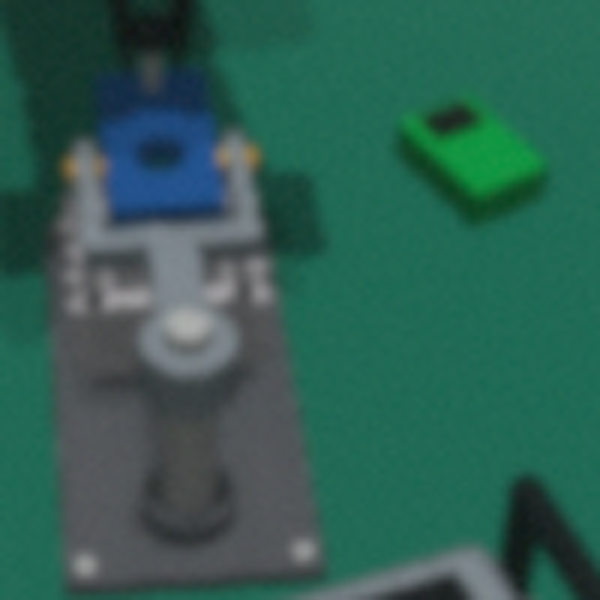

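Request:
drive_tool:
  increments:
    - [[0,0,0],[0,0,0]]
    - [[0,0,0],[0,0,0]]
    - [[0,0,0],[0,0,0]]
    - [[0,0,-0.3],[0,0,0]]
    - [[0,0,-0.9],[0,0,0]]
  jaw: 0.1

```text
t: 11.47
eef_pos: [461.5, 53.6, 129.9]
tcp_rot: [-3.141, -0.007, 2.974]
ft_force: [0.1, -0.8, -0.8]
opening: 0.507
```

Request:
drive_tool:
  increments:
    - [[0,0,-1],[0,0,0]]
    - [[0,0,-1],[0,0,0]]
    - [[0.2,0,-1],[0,0,0]]
    - [[0.6,0,-0.6],[0,0,0]]
    - [[0.6,0,0],[0,0,0]]

```text
t: 11.88
eef_pos: [422.7, 60.6, 243.4]
tcp_rot: [3.141, 0.005, 2.973]
ft_force: [-0.3, -0.2, -0.7]
opening: 0.547
```

Request:
drive_tool:
  increments:
    - [[0,0,0],[0,0,0]]

```text
t: 11.97
eef_pos: [419.6, 61.0, 241.2]
tcp_rot: [3.141, 0.001, 2.974]
ft_force: [1.0, -0.2, 0.8]
opening: 0.548
```

```bash
python3 -c "
from look import *
D=look('g',['scene','top','wrist']); crops(D,'g')"
```

```text
12.1167 [422.1  60.4 239.8] [-3.141e+00 -1.000e-03  2.974e+00] [ 0.9 -0.4 -0. ] 0.548
```

View pics/g_sc.png

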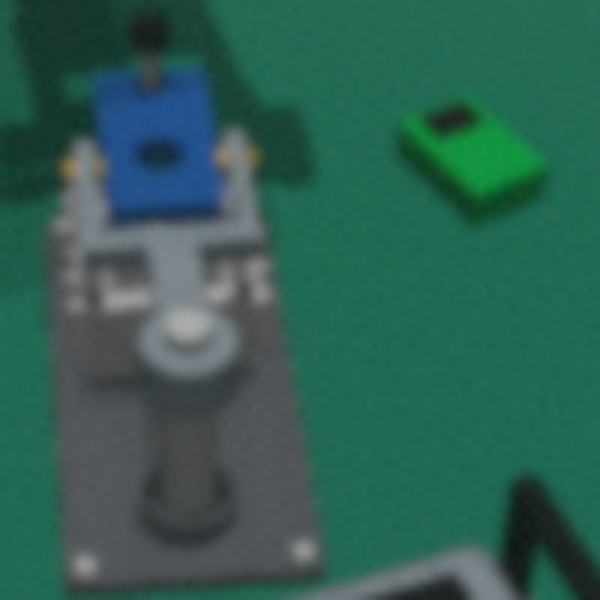

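View pics/g_tc.png

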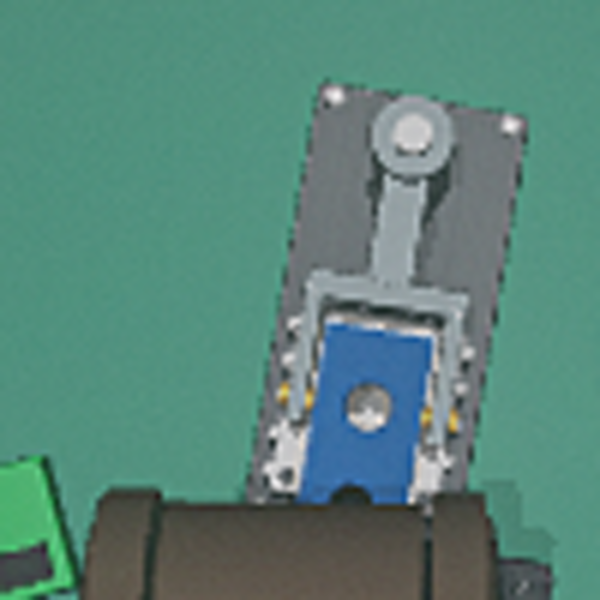

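View pics/g_wrist.png

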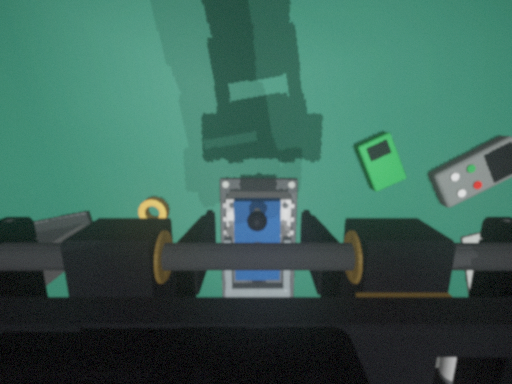

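```bash
cat > f2.py <<'E'
from fit import *
a=pickle.load(open('a.pkl','rb'));b=pickle.load(open('g.pkl','rb'))
D={'top':a['top'],'scene':a['scene'],'w':b['wrist']}
t=lambda u:undo(u,(180,140),6); s=lambda u:undo(u,(235,165),6)
K=[-52,0,42]
obs=[('top','fix',[180,60,10],t((325,85))),('top','fix',[180,-60,10],t((525,118))),('top','fix',[-70,-60,10],t((452,553))),('top','fix',[-70,60,10],t((248,520))),
('top','fix',[0,0,56],t((370,411))),('top','arm',[0,0,0],t((368,407))),
('scene','fix',[180,-60,10],s((68,590))),('scene','fix',[180,60,10],s((325,572))),('scene','fix',[0,0,56],s((163,240))),('scene','arm',K,s((150,31))),('scene','arm',[0,0,0],s((161,162))),
('scene','arm',[-64,28,8],s((208,66))),('scene','arm',[-64,-28,8],s((94,78))),
('scene','arm',[40,28,8],s((224,205))),('scene','arm',[40,-28,8],s((111,212)))]
v=fit(obs,[514.7,44.9,-.169,0,0],D)
print('knob',model(v,'arm',K),'bore',model(v,'arm',[0,0,0]))
for ti in (-.1,0,.1):
  w=v.copy();w[4]=ti; q=lambda l:(proj(D['scene'],model(w,'arm',l))-[235,165]+.5)*6
  print(ti,q(K)-q([0,0,0]),q([-64,28,8])-q([40,28,8]))
E
python3 f2.py; python3 -c "
import pickle,cv2
D=pickle.load(open('g.pkl','rb'))
cv2.imwrite('pics/g_w2.png',cv2.resize(D['wrist']['pixels'][160:300,190:330],None,fx=5,fy=5,interpolation=cv2.INTER_CUBIC))"
```

```text
v [ 5.14617e+02  4.38825e+01 -1.69800e-01 -1.10000e-03  2.21000e-02] offs {'scene': array([ 0.07, -0.45]), 'top': array([0.07, 0.05])}
top fix [180, 60, 10] [-0.79 -0.63]
top fix [180, -60, 10] [ 0.89 -0.19]
top fix [-70, -60, 10] [0.71 0.69]
top fix [-70, 60, 10] [-0.86  0.1 ]
top fix [0, 0, 56] [-0.06 -0.01]
top arm [0, 0, 0] [0.05 0.04]
scene fix [180, -60, 10] [-0.44 -0.32]
scene fix [180, 60, 10] [ 0.42 -0.44]
scene fix [0, 0, 56] [-0.12 -0.02]
scene arm [-52, 0, 42] [0.22 0.4 ]
scene arm [0, 0, 0] [-0.    0.65]
scene arm [-64, 28, 8] [-0.56  0.4 ]
scene arm [-64, -28, 8] [ 0.25 -0.49]
scene arm [40, 28, 8] [0.47 0.  ]
scene arm [40, -28, 8] [-0.3   0.09]
knob [464.25577254  52.31049872 148.13631487] bore [514.59220011  43.73714475 105.        ]
-0.1 [ -10.32164141 -127.76642226] [ -22.1578075  -116.00398162]
0 [  -9.82063249 -131.79067288] [ -22.1688101  -133.02064078]
0.1 [  -9.21567434 -134.55576518] [ -21.95819458 -148.77998378]
```

View pics/g_w2.png

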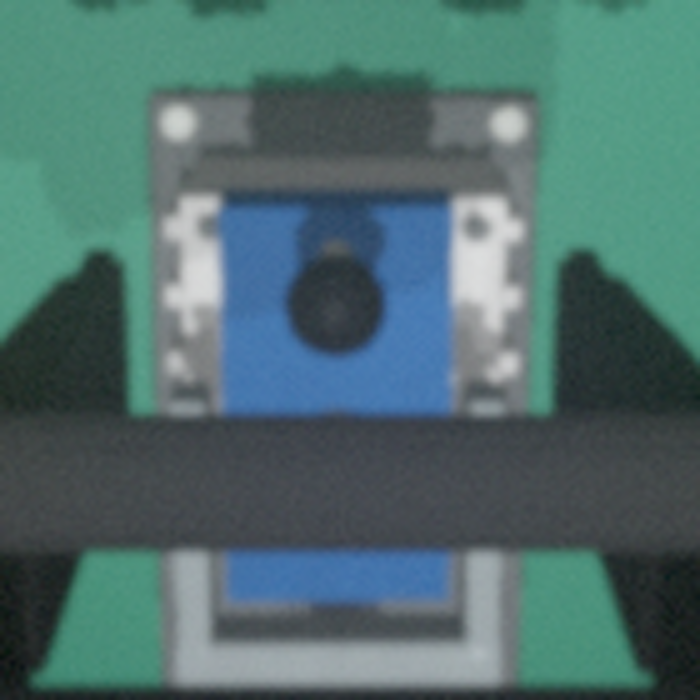

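```bash
cat > f3.py <<'E'
exec(open('f2.py').read().split('v=fit')[0])
w=lambda u:undo(u,(190,160),5)
obs=[o for o in obs if o[0]!='x']
ow=[('w','fix',[-70,60,10],w((538,93))),('w','fix',[-70,-60,10],w((152,93))),('w','arm',K,w((337,303))),('w','arm',[-64,28,8],w((453,203))),('w','arm',[-64,-28,8],w((221,203))),('w','arm',[40,28,8],w((450,602))),('w','arm',[40,-28,8],w((228,602)))]
v=fit(obs+ow,[514.7,44.9,-.169,0,0],D); print('knob',model(v,'arm',K),'bore',model(v,'arm',[0,0,0]))
print('wrist only tilt'); fit(ow,[514.7,44.3,-.169,0,0],D,fixed=(3,))
E
python3 f3.py | grep -v '^top\|^scene'; python3 -c "
import pickle,cv2
D=pickle.load(open('g.pkl','rb'))
import numpy as np
W=D['wrist']['world_to_cam'];print(-W[:3,:3].T@W[:3,3])"
```

```text
v [ 5.141072e+02  4.545390e+01 -1.715000e-01 -6.800000e-03  7.000000e-04] offs {'scene': array([-0.17, -0.28]), 'top': array([ 0.43, -0.1 ]), 'w': array([ 0.41, -0.22])}
w fix [-70, 60, 10] [0.55 0.3 ]
w fix [-70, -60, 10] [-1.19 -0.11]
w arm [-52, 0, 42] [ 0.05 -0.24]
w arm [-64, 28, 8] [0.6 0.4]
w arm [-64, -28, 8] [-0.33  0.47]
w arm [40, 28, 8] [-0.17 -0.36]
w arm [40, -28, 8] [ 0.01 -0.3 ]
knob [462.68288724  53.04256628 147.03790152] bore [513.94843198  44.51855559 105.        ]
wrist only tilt
v [ 5.138617e+02  4.449480e+01 -1.668000e-01  0.000000e+00 -4.100000e-03] offs {'w': array([ 0.56, -0.13])}
w fix [-70, 60, 10] [-0.15  0.16]
w fix [-70, -60, 10] [-1.9   0.12]
w arm [-52, 0, 42] [ 0.27 -0.47]
w arm [-64, 28, 8] [0.81 0.37]
w arm [-64, -28, 8] [-0.08  0.35]
w arm [40, 28, 8] [-0.1  -0.23]
w arm [40, -28, 8] [ 0.06 -0.25]
[357.49710108  71.87079248 446.95911422]
```

```bash
python3 - <<'E'
from h import *
from cell import env
s=env.state()
p,r=plan(s['eef_pos'],s['tcp_rot'],[495,-352,250],1.571,18)
D=__import__('pickle').load(open('a.pkl','rb'));import cv2
cv2.imwrite('pics/a_rt.png',cv2.resize(D['top']['pixels'][165:235,310:400],None,fx=8,fy=8,interpolation=cv2.INTER_CUBIC))
cv2.imwrite('pics/a_rs.png',cv2.resize(D['scene']['pixels'][175:270,95:190],None,fx=6,fy=6,interpolation=cv2.INTER_CUBIC))
E
```

```text
[[[-0.26,-0.73,-0.02],[-0.0,-0.0,0.97]],[[-0.32,-0.71,-0.02],[-0.0,-0.0,0.97]],[[-0.37,-0.68,-0.02],[-0.0,-0.0,0.97]],[[-0.42,-0.65,-0.02],[-0.0,-0.0,0.98]],[[-0.47,-0.62,-0.02],[-0.0,-0.0,0.97]]]
[[[-0.52,-0.58,-0.02],[-0.0,-0.0,0.98]],[[-0.56,-0.53,-0.02],[-0.0,-0.0,0.97]],[[-0.6,-0.49,-0.02],[-0.0,-0.0,0.98]],[[-0.64,-0.44,-0.02],[-0.0,-0.0,0.97]],[[-0.67,-0.39,-0.02],[-0.0,-0.0,0.98]]]
[[[-0.7,-0.34,-0.02],[-0.0,-0.0,0.97]],[[-0.72,-0.28,-0.02],[-0.0,-0.0,0.98]],[[-0.74,-0.22,-0.02],[-0.0,-0.0,0.97]],[[-0.76,-0.17,-0.02],[-0.0,-0.0,0.98]],[[-0.77,-0.11,-0.02],[-0.0,-0.0,0.97]]]
[[[-0.77,-0.04,-0.01],[-0.0,-0.0,0.98]],[[-0.78,0.02,-0.02],[-0.0,-0.0,0.97]],[[-0.77,0.07,-0.01],[-0.01,0.0,0.98]]]
end [ 495.  -352.   249.9] [3.141 0.    1.571]
```

View pics/a_rt.png

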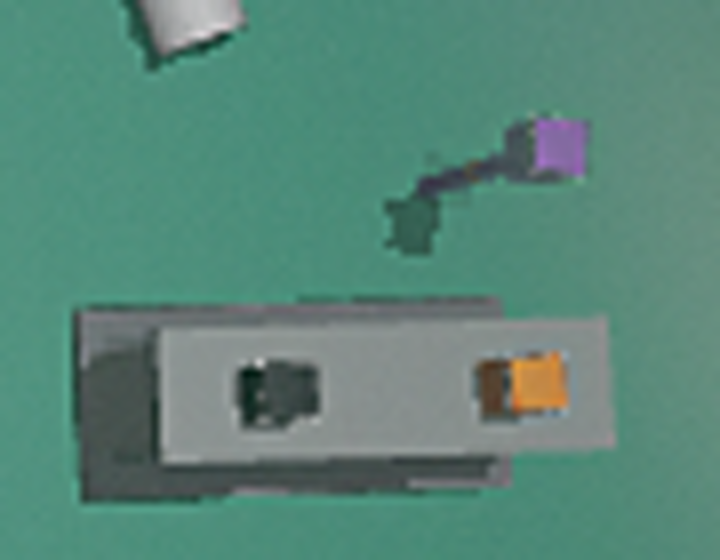

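View pics/a_rs.png

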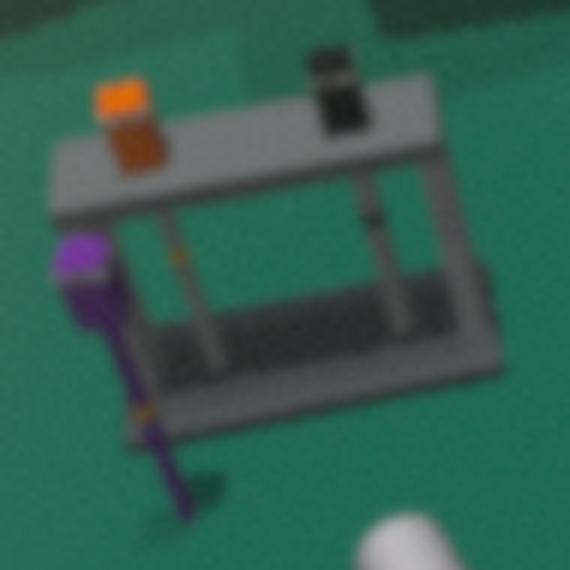

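Request:
drive_tool:
  increments:
    - [[-0.26,-0.73,-0.02],[0,0,0.97]]
    - [[-0.32,-0.71,-0.02],[0,0,0.97]]
    - [[-0.37,-0.68,-0.02],[0,0,0.97]]
    - [[-0.42,-0.65,-0.02],[0,0,0.98]]
    - [[-0.47,-0.62,-0.02],[0,0,0.97]]

```text
t: 12.53
eef_pos: [442.5, -55.7, 242.0]
tcp_rot: [-3.141, -0.002, 2.581]
ft_force: [0.8, 0.7, -0.4]
opening: 0.552
```

Request:
drive_tool:
  increments:
    - [[-0.52,-0.58,-0.02],[0,0,0.98]]
    - [[-0.56,-0.53,-0.02],[0,0,0.97]]
    - [[-0.6,-0.49,-0.02],[0,0,0.98]]
    - [[-0.64,-0.44,-0.02],[0,0,0.97]]
    - [[-0.67,-0.39,-0.02],[0,0,0.98]]

```text
t: 12.95
eef_pos: [462.7, -170.5, 244.8]
tcp_rot: [-3.14, -0.002, 2.19]
ft_force: [0.8, 0.6, -0.4]
opening: 0.552
```

Request:
drive_tool:
  increments:
    - [[-0.7,-0.34,-0.02],[0,0,0.97]]
    - [[-0.72,-0.28,-0.02],[0,0,0.98]]
    - [[-0.74,-0.22,-0.02],[0,0,0.97]]
    - [[-0.76,-0.17,-0.02],[0,0,0.98]]
    - [[-0.77,-0.11,-0.02],[0,0,0.97]]

```text
t: 13.37
eef_pos: [482.7, -285.2, 247.6]
tcp_rot: [-3.14, -0.001, 1.801]
ft_force: [0.2, 0.6, -0.7]
opening: 0.547
```

Request:
drive_tool:
  increments:
    - [[-0.77,-0.04,-0.01],[0,0,0.98]]
    - [[-0.78,0.02,-0.02],[0,0,0.97]]
    - [[-0.77,0.07,-0.01],[0,0,0.98]]
    - [[0,0,0],[0,0,0]]
    - [[0,0,0],[0,0,0]]

```text
t: 13.78
eef_pos: [494.6, -353.1, 248.2]
tcp_rot: [-3.139, -0.001, 1.57]
ft_force: [-0.1, 0.1, 0.8]
opening: 0.551
```

```bash
python3 -c "
from look import *
D=look('i',['wrist','scene','top'])
crops(D,'i')"
```

```text
13.9333 [ 494.6 -351.5  249.3] [-3.140e+00 -1.000e-03  1.572e+00] [0.1 0.1 0. ] 0.552
```

View pics/i_wrist.png

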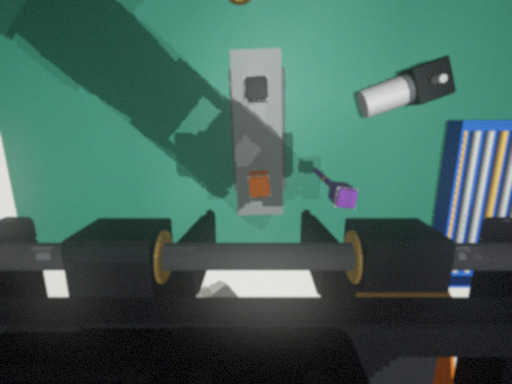

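View pics/i_scene.png

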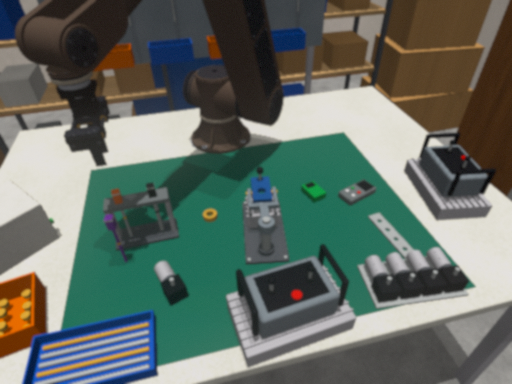

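View pics/i_tc.png

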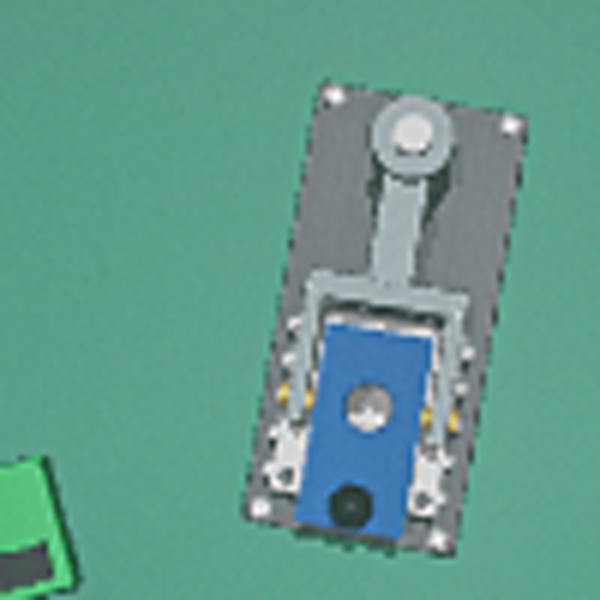

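```bash
python3 -c "
import pickle,cv2
from fit import proj
D=pickle.load(open('i.pkl','rb'))
cv2.imwrite('pics/i_w2.png',cv2.resize(D['wrist']['pixels'][140:220,220:310],None,fx=8,fy=8,interpolation=cv2.INTER_CUBIC))
im=cv2.resize(D['scene']['pixels'][80:220,40:190],None,fx=5,fy=5,interpolation=cv2.INTER_CUBIC)
p=D['state']['eef_pos']
for z in (0,33,52):
    u=proj(D['scene'],p+[0,0,z]); q=((u-[40,80]+.5)*5-.5).astype(int); cv2.circle(im,tuple(int(i) for i in q),4,(0,0,255),1)
cv2.imwrite('pics/i_s2.png',im)
"
```

```text
(no output)
```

View pics/i_w2.png

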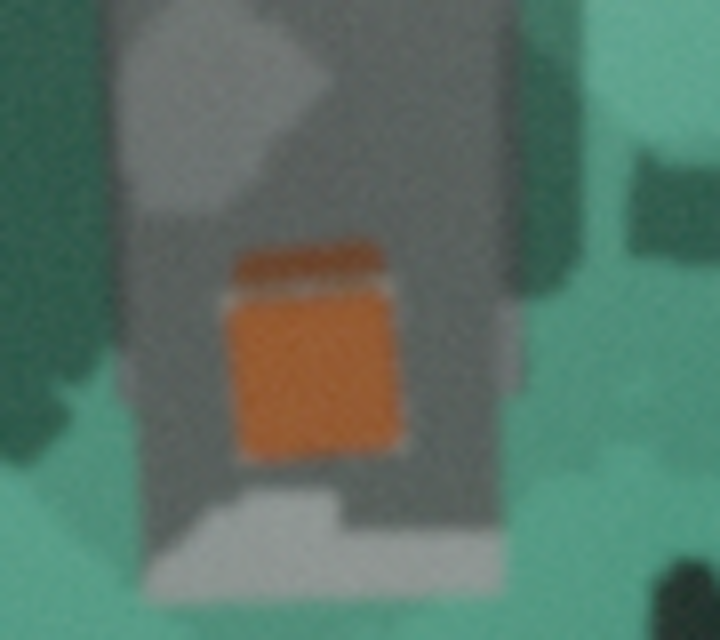

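View pics/i_s2.png

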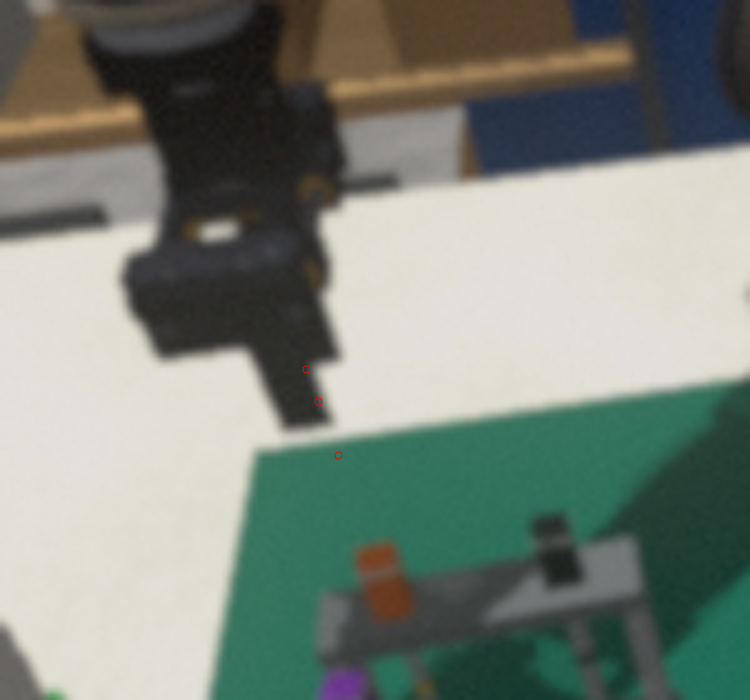

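```bash
cat > tri.py <<'E'
import numpy as np
def ray(p,uv,z):
    f=192/np.tan(np.radians(p['vertical_fov']/2)); R=p['world_to_cam'][:3,:3];t=p['world_to_cam'][:3,3]
    d=R.T@np.array([(uv[0]-p['cx'])/f,(uv[1]-p['cy'])/f,1]); c=-R.T@t; return c+d*(z-c[2])/d[2]
E
python3 - <<'E'
from tri import *; import pickle
from h import *
i=pickle.load(open('i.pkl','rb'));a=pickle.load(open('a.pkl','rb'))
print(ray(i['wrist'],(259.1,186.1),183))
for u in [(226,297),(390,287),(402,443),(242,460)]: print(ray(i['wrist'],(220+(u[0]+.5)/8-.5,140+(u[1]+.5)/8-.5),183))
# top: handle top centre crop (540,385)/8 + (310,165)
print(ray(a['top'],(310+540.5/8-.5,165+385.5/8-.5),183))
# scene orange top centre (122,103)/6+(95,175)
print(ray(a['scene'],(95+122.5/6-.5,175+103/6-.5),183))
s=i['state'];print(s['eef_pos'])
E
```

```text
[ 496.09598186 -349.90470608  183.        ]
[ 485.41949801 -340.79324841  183.        ]
[ 504.77386124 -339.57847581  183.        ]
[ 506.37829586 -358.58597583  183.        ]
[ 487.19148616 -360.71098191  183.        ]
[ 495.76392527 -352.09877178  183.        ]
[ 498.29277389 -350.86712181  183.        ]
[ 494.5916861  -351.50239794  249.25398767]
```

```bash
python3 - <<'E'
from h import *
from cell import env
s=env.state()
p,r=plan(s['eef_pos'],s['tcp_rot'],[496.3,-350.8,200],1.657,2)
p,r=plan(p,r,[496.3,-350.8,118],1.657,5)
E
```

```text
[[[0.01,0.03,0.82],[-0.01,-0.0,-0.53]],[[0.01,0.03,0.82],[-0.01,-0.01,-0.53]]]
end [ 496.3 -350.8  200.1] [-3.141  0.     1.657]
[[[0.0,0.0,0.55],[-0.0,0.0,-0.0]],[[0.0,0.0,0.55],[-0.0,0.0,-0.0]],[[0.0,0.0,0.55],[-0.0,0.0,-0.0]],[[0.0,0.0,0.54],[-0.0,0.0,-0.0]],[[0.0,0.0,0.55],[-0.0,0.0,-0.0]]]
end [ 496.3 -350.8  117.9] [-3.141  0.     1.657]
```

Request:
drive_tool:
  increments:
    - [[0.01,0.03,0.82],[-0.01,0,-0.53]]
    - [[0.01,0.03,0.82],[-0.01,-0.01,-0.53]]
    - [[0,0,0.55],[0,0,0]]
    - [[0,0,0.55],[0,0,0]]

```text
t: 14.27
eef_pos: [496.3, -350.4, 166.6]
tcp_rot: [3.141, 0.0, 1.657]
ft_force: [-0.1, 0.3, -0.2]
opening: 0.547
```

Request:
drive_tool:
  increments:
    - [[0,0,0.55],[0,0,0]]
    - [[0,0,0.55],[0,0,0]]
    - [[0,0,0.54],[0,0,0]]
    - [[0,0,0],[0,0,0]]

```text
t: 14.6
eef_pos: [495.5, -349.9, 115.7]
tcp_rot: [-3.139, -0.002, 1.657]
ft_force: [-0.3, 0.9, 0.4]
opening: 0.551
```

```bash
python3 -c "
from look import *
D=look('j',['scene','wrist'])
cv2.imwrite('pics/j_s2.png',cv2.resize(D['scene']['pixels'][120:270,60:200],None,fx=5,fy=4,interpolation=cv2.INTER_CUBIC))
"
```

```text
14.7 [ 496.5 -351.   118.6] [3.141 0.    1.656] [-0.3  0.1  1.4] 0.55
```

View pics/j_s2.png

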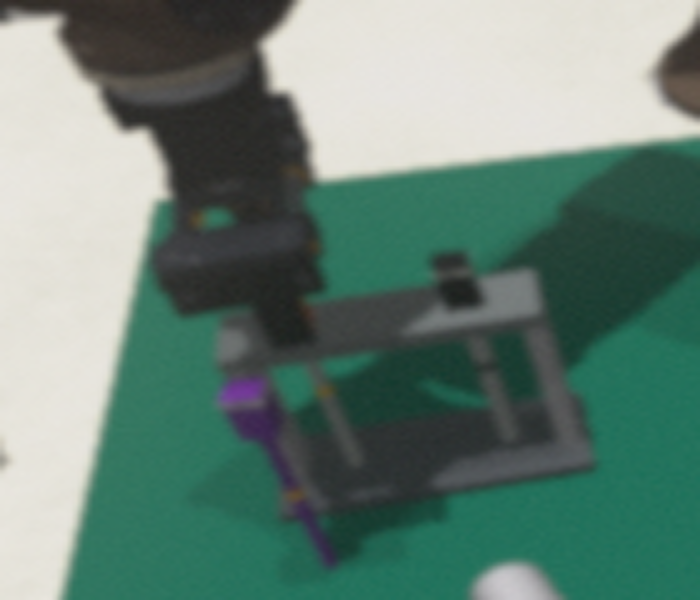

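View pics/j_wrist.png

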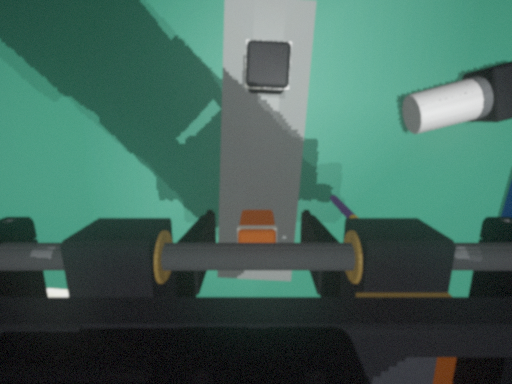

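Request:
drive_tool:
  increments:
    - [[0,0,0],[0,0,0]]
    - [[0,0,0],[0,0,0]]
    - [[0,0,0],[0,0,0]]
    - [[0,0,0],[0,0,0]]
    - [[0,0,0],[0,0,0]]
  jaw: -1

```text
t: 15.12
eef_pos: [496.4, -351.6, 118.7]
tcp_rot: [3.141, 0.001, 1.655]
ft_force: [0.3, -0.0, 1.0]
opening: 0.259
```

Request:
drive_tool:
  increments:
    - [[0,0,0],[0,0,0]]
    - [[0,0,0],[0,0,0]]
    - [[0,0,0],[0,0,0]]

```text
t: 15.37
eef_pos: [496.4, -351.6, 118.5]
tcp_rot: [3.141, 0.001, 1.655]
ft_force: [-1.1, 1.5, 4.0]
opening: 0.209
```

Request:
drive_tool:
  increments:
    - [[0,0,-0.2],[0,0,0]]
    - [[0,0,-0.3],[0,0,0]]
    - [[0,0,0],[0,0,0]]

```text
t: 15.62
eef_pos: [496.9, -352.1, 135.1]
tcp_rot: [3.14, 0.002, 1.655]
ft_force: [0.5, -0.1, -0.6]
opening: 0.209
```

```bash
python3 -c "
from look import *
D=look('k',['scene','wrist'])
cv2.imwrite('pics/k_s2.png',cv2.resize(D['scene']['pixels'][120:270,60:200],None,fx=5,fy=4,interpolation=cv2.INTER_CUBIC))
"
```

```text
15.7167 [ 496.5 -351.7  133.8] [3.140e+00 1.000e-03 1.655e+00] [ 0.7 -0.4 -0.2] 0.211
```

View pics/k_s2.png

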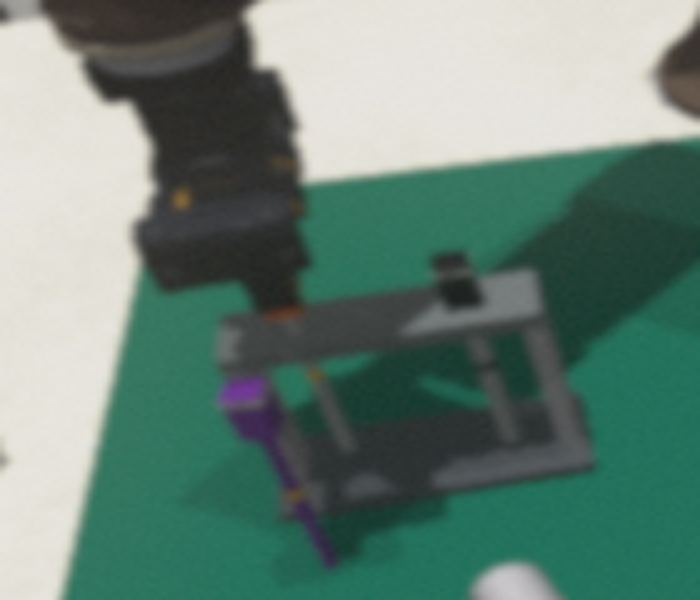

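Request:
drive_tool:
  increments:
    - [[0,0,-0.5],[0,0,0]]
    - [[0,0,-0.6],[0,0,0]]
    - [[0,0,-0.7],[0,0,0]]
    - [[0,0,-0.7],[0,0,0]]
    - [[0,0,-0.7],[0,0,0]]

```text
t: 16.13
eef_pos: [496.1, -351.3, 229.9]
tcp_rot: [3.142, 0.0, 1.655]
ft_force: [-0.0, -0.6, 0.9]
opening: 0.208
```

Request:
drive_tool:
  increments:
    - [[0,0,-0.7],[0,0,0]]
    - [[0,0,-0.7],[0,0,0]]
    - [[0,0,-0.6],[0,0,0]]
    - [[0,0,-0.3],[0,0,0]]
    - [[0,0,0],[0,0,0]]

```text
t: 16.55
eef_pos: [496.6, -351.7, 299.9]
tcp_rot: [3.139, 0.003, 1.655]
ft_force: [0.1, -0.8, -0.5]
opening: 0.208
```

```bash
python3 - <<'E'
from h import *
from look import *
D=look('l',['scene'])
cv2.imwrite('pics/l_s2.png',cv2.resize(D['scene']['pixels'][100:250,60:200],None,fx=5,fy=4,interpolation=cv2.INTER_CUBIC))
s=D['state']
p,r=plan(s['eef_pos'],s['tcp_rot'],[514.3,44.2,300],1.655,18)
E
```

```text
16.6 [ 496.3 -351.5  298.3] [3.141e+00 1.000e-03 1.655e+00] [ 0.4  0.6 -1.5] 0.206
[[[0.73,0.1,-0.0],[0.0,0.0,0.0]],[[0.73,0.09,-0.0],[0.0,0.0,0.0]],[[0.73,0.1,-0.0],[0.0,0.0,0.0]],[[0.73,0.09,-0.0],[0.0,0.0,0.0]],[[0.73,0.1,-0.01],[0.0,0.0,0.0]]]
[[[0.73,0.09,-0.0],[0.0,0.0,0.0]],[[0.73,0.1,-0.01],[0.0,0.0,0.0]],[[0.73,0.09,-0.0],[0.0,0.0,0.0]],[[0.73,0.1,-0.01],[0.0,0.0,0.0]],[[0.72,0.09,-0.0],[0.0,0.0,0.0]]]
[[[0.73,0.1,-0.01],[0.0,0.0,0.0]],[[0.72,0.09,-0.0],[0.0,0.0,0.0]],[[0.73,0.1,-0.01],[0.0,0.0,0.0]],[[0.72,0.09,-0.0],[0.0,0.0,0.0]],[[0.73,0.1,-0.01],[0.0,0.0,0.0]]]
[[[0.72,0.09,-0.0],[0.0,0.01,0.0]],[[0.73,0.1,-0.01],[0.01,0.0,0.0]],[[0.72,0.09,-0.0],[0.0,0.01,0.01]]]
end [514.2  44.2 299.9] [ 3.141 -0.     1.655]
```

View pics/l_s2.png

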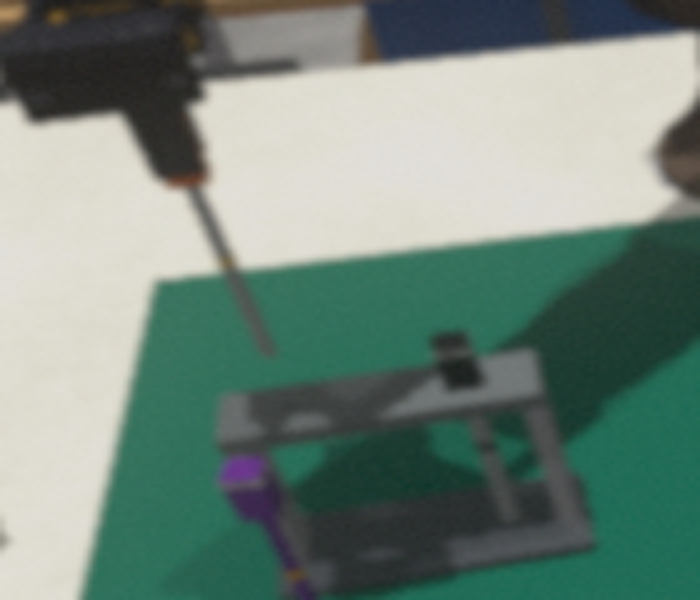

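Request:
drive_tool:
  increments:
    - [[0.4,0.05,0],[0,0,0]]
    - [[0.6,0.08,0],[0,0,0]]
    - [[0.71,0.09,0],[0,0,0]]
    - [[0.71,0.09,0],[0,0,0]]
    - [[0.71,0.1,0],[0,0,0]]

```text
t: 17.02
eef_pos: [500.1, -254.2, 297.2]
tcp_rot: [-3.141, -0.001, 1.656]
ft_force: [1.2, 0.4, -1.0]
opening: 0.211
```

Request:
drive_tool:
  increments:
    - [[0.71,0.09,0],[0,0,0]]
    - [[0.71,0.09,0],[0,0,0]]
    - [[0.71,0.1,0],[0,0,0]]
    - [[0.71,0.09,0],[0,0,0]]
    - [[0.71,0.09,0],[0,0,0]]

```text
t: 17.43
eef_pos: [504.5, -146.8, 297.2]
tcp_rot: [-3.141, -0.0, 1.656]
ft_force: [-0.0, -0.4, -0.2]
opening: 0.208
```

Request:
drive_tool:
  increments:
    - [[0.71,0.09,0],[0,0,0]]
    - [[0.71,0.09,0],[0,0,0]]
    - [[0.71,0.1,0],[0,0,0]]
    - [[0.71,0.09,0],[0,0,0]]
    - [[0.71,0.09,0],[0,0,0]]

```text
t: 17.85
eef_pos: [508.9, -39.7, 297.2]
tcp_rot: [-3.141, 0.0, 1.656]
ft_force: [-0.6, -0.5, -0.8]
opening: 0.208
```

Request:
drive_tool:
  increments:
    - [[0.71,0.09,0],[0,0,0]]
    - [[0.71,0.1,0],[0,0,0]]
    - [[0.71,0.09,0],[0,0,0]]
    - [[0.5,0.07,0],[0,0,0]]
    - [[0.28,0.04,0],[0,0,0]]

```text
t: 18.27
eef_pos: [513.1, 48.4, 297.2]
tcp_rot: [-3.141, 0.0, 1.657]
ft_force: [-0.5, -0.4, -1.0]
opening: 0.212
```

Request:
drive_tool:
  increments:
    - [[0,0,0],[0,0,0]]
    - [[0,0,0],[0,0,0]]

```text
t: 18.43
eef_pos: [513.8, 46.2, 297.6]
tcp_rot: [-3.141, 0.001, 1.657]
ft_force: [-0.6, -0.0, -0.1]
opening: 0.209
```

```bash
python3 - <<'E'
from look import *
D=look('m',['scene','wrist','top'],['probe_tip','probe_band','guide_bore'])
cv2.imwrite('pics/m_s2.png',cv2.resize(D['scene']['pixels'][90:240,200:340],None,fx=5,fy=4,interpolation=cv2.INTER_CUBIC))
E
```

```text
scene probe_tip [([584.6, -366.6, 0.8], 0.76), ([511.7, 43.6, 188.1], 0.63)]
scene probe_band [([578.8, -369.4, 74.6], 0.75), ([512.6, 51.4, 269.0], 0.7)]
scene guide_bore [([513.5, 41.6, 102.7], 0.64)]
wrist probe_tip [([514.8, 45.3, 194.1], 0.76), ([460.3, 53.9, 150.9], 0.49)]
wrist probe_band [([516.0, 45.1, 268.2], 0.67)]
wrist guide_bore []
top probe_tip [([580.8, -364.3, -0.1], 0.46)]
top probe_band [([580.3, -365.9, 75.2], 0.6), ([656.6, 25.3, 104.8], 0.33)]
top guide_bore []
19.0333 [514.4  45.6 297.9] [3.141e+00 1.000e-03 1.655e+00] [-0.7 -0.3 -1.1] 0.211
```

View pics/m_s2.png

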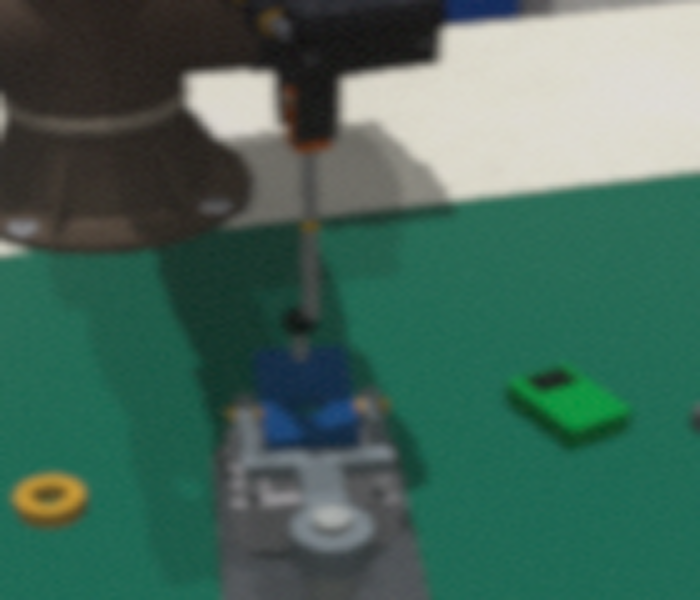

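View pics/m_wrist.png

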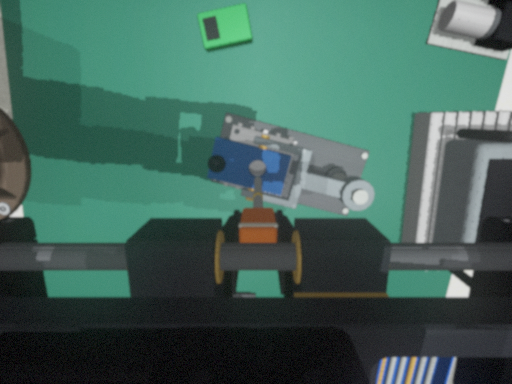

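```bash
cat > ov.py <<'E'
import pickle,cv2,numpy as np,sys
from fit import proj
def ov(D,cam,box,f,pts,out):
    x0,y0,x1,y1=box
    im=cv2.resize(D[cam]['pixels'][y0:y1,x0:x1],None,fx=f,fy=f,interpolation=cv2.INTER_CUBIC)
    for X in pts:
        u=proj(D[cam],np.array(X,float)); q=((u-[x0,y0]+.5)*f-.5); print(cam,X,q.round(0))
        cv2.circle(im,tuple(int(round(i)) for i in q),3,(0,0,255),-1)
    cv2.imwrite(out,im)
E
python3 - <<'E'
from ov import *
D=pickle.load(open('m.pkl','rb'));p=D['state']['eef_pos']
pts=[p+[0,0,z-108.5] for z in (0,77,135)]
ov(D,'scene',(235,100,290,190),6,pts,'pics/m_so.png')
ov(D,'wrist',(200,110,320,220),6,pts,'pics/m_wo.png')
E
```

```text
scene [514.35800043  45.57209263 189.44535865] [162. 419.]
scene [514.35800043  45.57209263 266.44535865] [161. 278.]
scene [514.35800043  45.57209263 324.44535865] [159. 161.]
wrist [514.35800043  45.57209263 189.44535865] [347. 419.]
wrist [514.35800043  45.57209263 266.44535865] [347. 531.]
wrist [514.35800043  45.57209263 324.44535865] [347. 672.]
```

View pics/m_so.png

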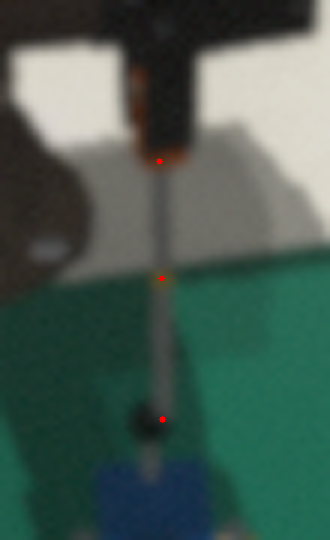

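View pics/m_wo.png

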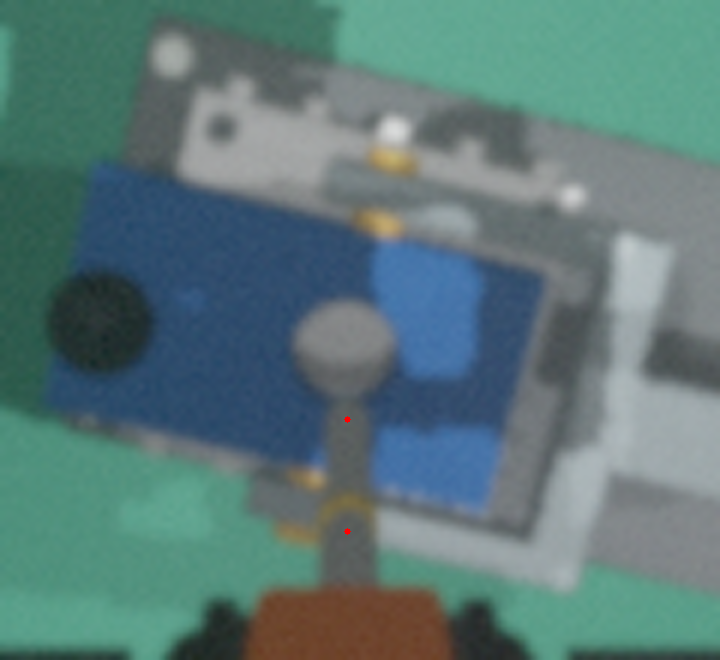

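```bash
python3 - <<'E'
from ov import *
from tri import ray
D=pickle.load(open('m.pkl','rb'));I=pickle.load(open('i.pkl','rb'));p=D['state']['eef_pos'];print(p)
for u in [(345.5,347),(293,347),(398,347),(345,298),(345,397)]: print(ray(D['wrist'],(200+(u[0]+.5)/6-.5,110+(u[1]+.5)/6-.5),113))
# top picture i: hole centre (369,407) crop 6x at 180,140, z=113
print('top',ray(I['top'],(180+369.5/6-.5,140+407.5/6-.5),113))
# knob top px in wrist (100,322) & plate corners
for u in [(97,165),(545,272),(487,512),(48,405)]: print(ray(D['wrist'],(200+(u[0]+.5)/6-.5,110+(u[1]+.5)/6-.5),113))
E
```

```text
[514.35800043  45.57209263 297.94535865]
[513.92319514  46.35815976 113.        ]
[502.15242379  45.35824881 113.        ]
[525.69468119  47.35813143 113.        ]
[512.87765183  57.37997133 113.        ]
[514.77637481  34.94091972 113.        ]
top [514.21032597  43.03380059 113.        ]
[456.13987516  81.9897058  113.        ]
[556.78574726  66.94826894 113.        ]
[549.61244658  10.86941317 113.        ]
[447.82775685  27.40319301 113.        ]
```

Request:
drive_tool:
  increments:
    - [[-0.03,0,0.4],[0,0,0]]
    - [[0,0,0.5],[0,0,0]]
    - [[0,0,0.5],[0,0,0]]
    - [[0,0,0.4],[0,0,0]]
    - [[0,0,0.2],[0,0,0]]

```text
t: 19.45
eef_pos: [514.0, 44.8, 236.6]
tcp_rot: [-3.14, 0.001, 1.655]
ft_force: [-0.7, -1.4, -0.7]
opening: 0.209
```

Request:
drive_tool:
  increments:
    - [[0,0,0],[0,0,0]]
    - [[0,0,0],[0,0,0]]
    - [[0,0,0],[0,0,0]]

```text
t: 19.7
eef_pos: [514.9, 44.8, 238.7]
tcp_rot: [3.14, 0.001, 1.655]
ft_force: [0.1, -0.0, -0.7]
opening: 0.208
```

```bash
python3 - <<'E'
from look import *
from ov import *
D=look('n',['scene','wrist'])
p=D['state']['eef_pos']
pts=[p+[0,0,z-108.5] for z in (0,77,135)]
ov(D,'scene',(235,110,300,230),6,pts,'pics/n_so.png')
ov(D,'wrist',(200,110,320,220),6,pts[:1],'pics/n_wo.png')
E
```

```text
19.8 [514.8  44.7 238.7] [3.140e+00 1.000e-03 1.655e+00] [ 0.  -0.  -0.4] 0.204
scene [514.79596672  44.73135667 130.18653245] [162. 459.]
scene [514.79596672  44.73135667 207.18653245] [160. 329.]
scene [514.79596672  44.73135667 265.18653245] [159. 221.]
wrist [514.79596672  44.73135667 130.18653245] [345. 422.]
```

View pics/n_so.png

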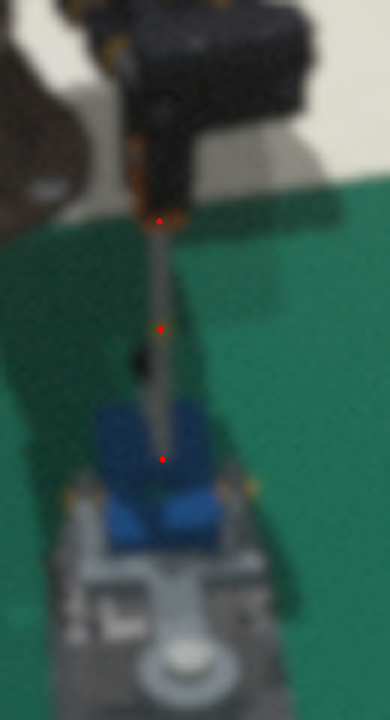

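View pics/n_wo.png

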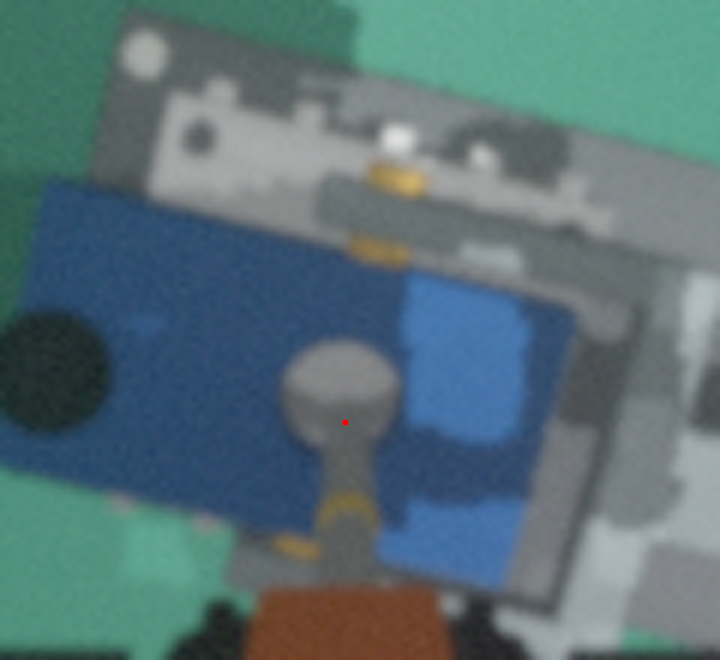

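Request:
drive_tool:
  increments:
    - [[0,-0.02,0.2],[0,0,0]]
    - [[0,0,0.4],[0,0,0]]
    - [[0,0,0.4],[0,0,0]]
    - [[0,0,0.4],[0,0,0]]
    - [[0,0,0],[0,0,0]]

```text
t: 20.22
eef_pos: [512.9, 44.7, 194.0]
tcp_rot: [-3.139, 0.0, 1.655]
ft_force: [0.9, -0.1, -1.1]
opening: 0.208
```

```bash
python3 - <<'E'
from look import *
from ov import *
D=look('o',['scene','wrist'])
p=D['state']['eef_pos']
pts=[p+[0,0,z-108.5] for z in (77,135)]
ov(D,'scene',(235,110,300,230),6,pts,'pics/o_so.png')
ov(D,'wrist',(200,110,320,220),6,[[p[0],p[1],113]],'pics/o_wo.png')
E
```

```text
20.3167 [513.9  44.7 196. ] [3.142e+00 1.000e-03 1.655e+00] [-0.2  0.1 -0.5] 0.209
scene [513.86509378  44.67371202 164.4871946 ] [161. 401.]
scene [513.86509378  44.67371202 222.4871946 ] [159. 300.]
wrist [np.float64(513.8650937773147), np.float64(44.67371201532978), 113] [350. 455.]
```

View pics/o_wo.png

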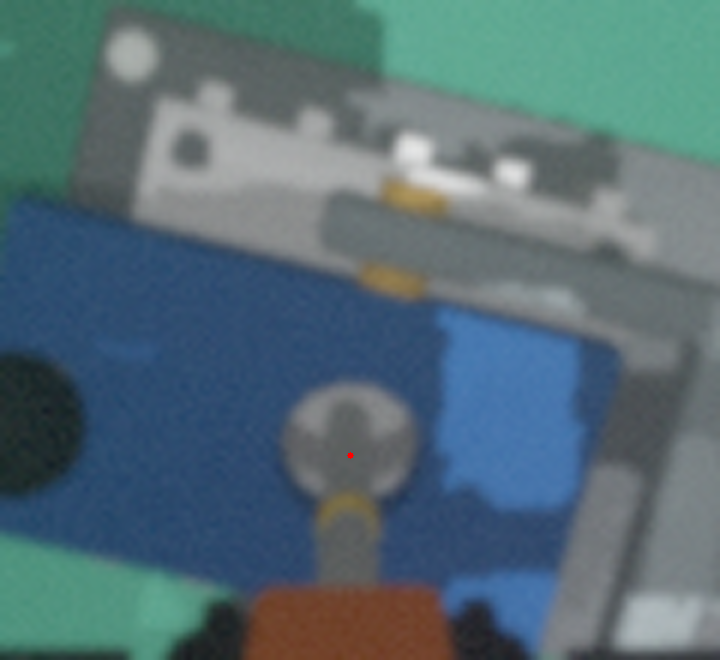

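View pics/o_so.png

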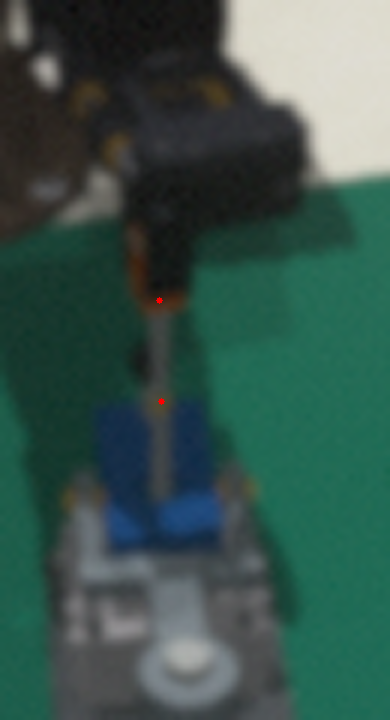

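```bash
python3 - <<'E'
from ov import *
D=pickle.load(open('o.pkl','rb'));p=D['state']['eef_pos']
q=lambda X:(proj(D['wrist'],np.array(X))-[200,110]+.5)*6-.5
for dy in (0,2):
  for z in (87.5,87.5+74,87.5+80):
    for r in (-4,4): print(dy,z,r,q([p[0],p[1]+dy+r,z]).round(1))
for dy in (-12,12): print('rim',q([514.3,44.5+dy,113]).round(1),q([514.3+dy,44.5,113]).round(1))
E
```

```text
0 87.5 -4 [348.1 444.9]
0 87.5 4 [351.8 402.2]
0 161.5 -4 [347.5 557.6]
0 161.5 4 [352.4 503.3]
0 167.5 -4 [347.5 569.7]
0 167.5 4 [352.5 514.2]
2 87.5 -4 [349.  434.3]
2 87.5 4 [352.8 391.4]
2 161.5 -4 [348.7 544.1]
2 161.5 4 [353.6 489.6]
2 167.5 -4 [348.7 555.9]
2 167.5 4 [353.7 500.2]
rim [346.3 524.3] [281.4 449.8]
rim [358.6 386. ] [423.3 461.8]
```

Request:
drive_tool:
  increments:
    - [[-0.01,0,0.4],[0,0,0]]
    - [[-0.01,0,0.4],[0,0,0]]
    - [[0,0,0.4],[0,0,0]]
    - [[0,0,0.3],[0,0,0]]
    - [[0,0,0.21],[0,0,0]]

```text
t: 20.73
eef_pos: [514.1, 44.0, 144.4]
tcp_rot: [3.141, 0.001, 1.655]
ft_force: [0.7, 0.7, -1.7]
opening: 0.209
```

Request:
drive_tool:
  increments:
    - [[0,0,0],[0,0,0]]
    - [[0,0,0],[0,0,0]]
    - [[0,0,0],[0,0,0]]
    - [[0,0,0],[0,0,0]]

```text
t: 21.07
eef_pos: [514.3, 44.1, 145.3]
tcp_rot: [3.14, 0.001, 1.655]
ft_force: [-1.0, 1.0, -1.0]
opening: 0.206
```

```bash
python3 - <<'E'
from look import *
from ov import *
D=look('q',['scene','wrist'])
print(D['state']['qvel'].round(3),D['state']['moment'].round(2))
p=D['state']['eef_pos']
pts=[p+[0,0,z-108.5] for z in (74,80,135)]+[[514.3,44.5,113]]
ov(D,'scene',(225,140,310,240),7,pts,'pics/q_so.png')
ov(D,'scene',(225,140,310,240),7,[],'pics/q_s.png')
ov(D,'wrist',(200,110,320,220),6,[],'pics/q_wo.png')
E
```

```text
21.1667 [514.2  44.1 145.1] [3.140e+00 1.000e-03 1.655e+00] [-0.2 -0.  -0.2] 0.209
[ 0.001  0.001  0.002 -0.    -0.002 -0.   ] [-0.05 -0.17 -0.03]
scene [514.1876422   44.06246925 110.61567669] [258. 361.]
scene [514.1876422   44.06246925 116.61567669] [258. 350.]
scene [514.1876422   44.06246925 171.61567669] [256. 245.]
scene [514.3, 44.5, 113] [259. 356.]
```

View pics/q_s.png

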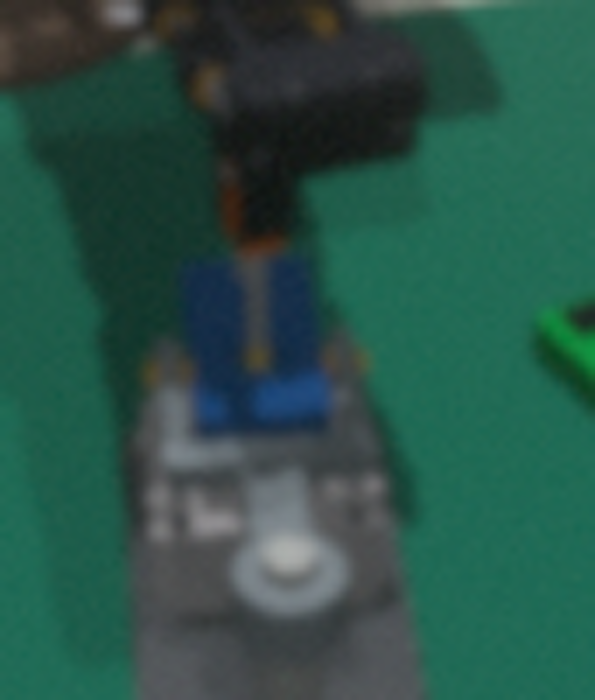

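View pics/q_wo.png

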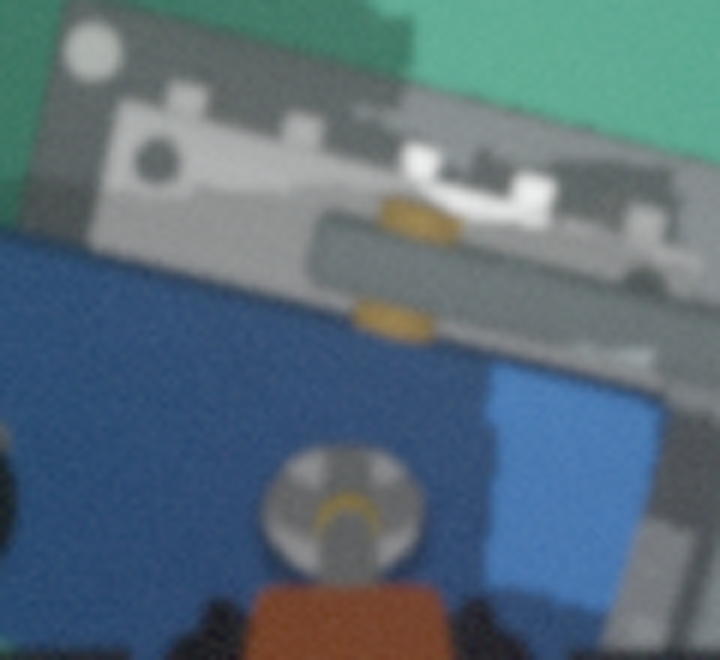

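```bash
python3 - <<'E'
from ov import *
D=pickle.load(open('q.pkl','rb'));p=D['state']['eef_pos']
q=lambda X:((proj(D['wrist'],np.array(X))-[200,110]+.5)*6-.5).round(1)
h=[514.2,44.1]
print('rim +y',q([h[0],h[1]+12,113]),'-y',q([h[0],h[1]-12,113]),'-x',q([h[0]-12,h[1],113]),'+x',q([h[0]+12,h[1],113]),'c',q(h+[113]))
a=np.linspace(0,2*np.pi,60)
P=np.array([q([h[0]+12*np.cos(t),h[1]+12*np.sin(t),113]) for t in a]);print(P.min(0),P.max(0))
for z in (110.6,116.6):
  P=np.array([q([h[0]+4*np.cos(t),h[1]+4*np.sin(t),z]) for t in a]);print(z,P.min(0),P.max(0))
im=D['wrist']['pixels'];im=im[178:212,235:278]
import cv2;cv2.imwrite('pics/q_w3.png',cv2.resize(im,None,fx=16,fy=16,interpolation=cv2.INTER_CUBIC))
E
```

```text
rim +y [353.2 449.7] -y [338.6 613.6] -x [260.8 525.6] +x [430.6 539.6] c [345.8 532.6]
[260.6 449.5] [431.  613.9]
110.6 [317.7 500.9] [373.9 555.2]
116.6 [317.  511.6] [374.6 567.1]
```

View pics/q_w3.png

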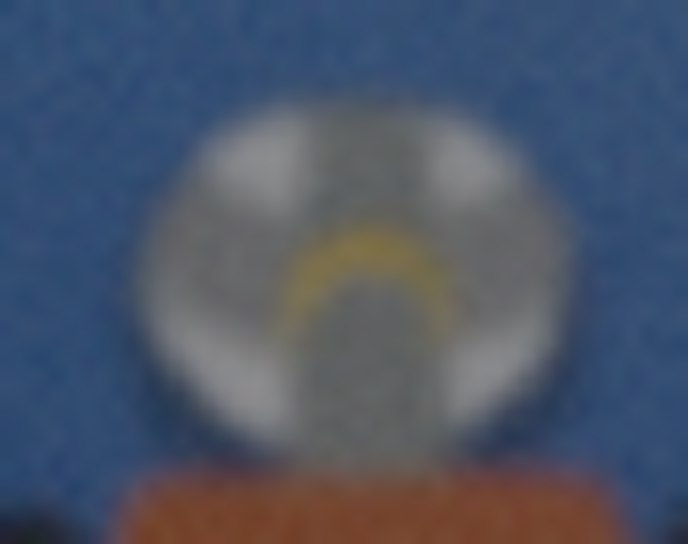

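Request:
drive_tool:
  increments:
    - [[0,-0.02,0.02],[0,0,0]]
    - [[0,0,0],[0,0,0]]
    - [[0,0,0],[0,0,0]]
    - [[0,0,0],[0,0,0]]
    - [[0,0,0],[0,0,0]]

```text
t: 21.58
eef_pos: [513.4, 44.0, 144.1]
tcp_rot: [3.141, 0.001, 1.655]
ft_force: [-0.6, -0.2, -0.5]
opening: 0.207
```

```bash
python3 - <<'E'
from look import *
D=look('r',['wrist','scene','top'])
print(D['state']['qvel'].round(3),D['state']['moment'].round(2))
cv2.imwrite('pics/r_w3.png',cv2.resize(D['wrist']['pixels'][178:212,235:278],None,fx=16,fy=16,interpolation=cv2.INTER_CUBIC))
E
```

```text
21.7333 [513.4  44.  144. ] [3.141e+00 1.000e-03 1.655e+00] [ 0.2  0.1 -1.4] 0.205
[ 0.002  0.     0.001 -0.001 -0.002  0.001] [ 0.   -0.12  0.04]
```

View pics/r_w3.png

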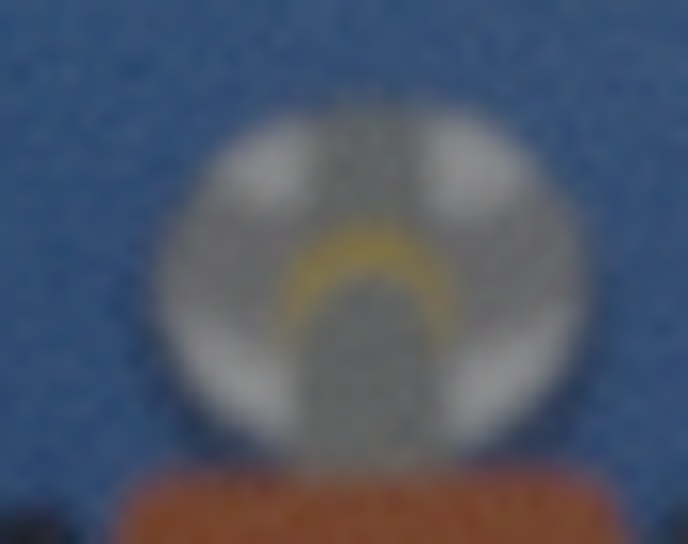

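View pics/r_scene.png

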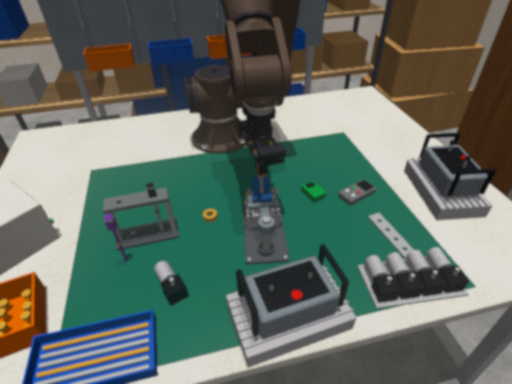

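```bash
python3 -c "
from cell import env
print(env.job_done()); print(env.state()['t'])"
```

```text
the job is handed in; nothing more can be done
None
the job is handed in; nothing more can be done
```

The job is handed in at about 21.7 s, with the orange probe held still in the guide hole. I swung the guide plate over the bore by its knob and levelled it. Then I took the probe from the rack and lowered it through the guide into the housing.

**Failed first grasp:** The first close on the knob missed and moved nothing. The images showed the real fingertips about 33 mm above the reported TCP. I allowed for that offset from then on, and the second knob grasp and the probe grasp both held.

**Last checks:**
- **Guide:** The image fit put the swivel within about 0.01 rad of zero and the tilt within about 0.02 rad. The separate fits gave tilts of +0.022, +0.001 and −0.004.
- **Probe position:** The rod looked about 0.5–1 mm from the centre of the hole in the wrist view. The hole's y position differed by 2–3 mm between cameras, so for centring I went by rod against hole in the same picture.
- **Probe depth:** I estimated the tip at about 36 mm above the bench, 20 mm below the rim. That comes from how the rod hung in the rack, since the tip was hidden. In the scene view, just before a final shift of about 1 mm, the yellow band was level with the plate's top.
- **Contact and motion:** The last readings showed about 1.5 N on the wrist and joint speeds near zero. I saw no sign of the rod touching the guide or the housing.
- **Other objects:** In the last scene view, the spare rod, the purple look-alike and the other bench items were where they started.

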